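# Book returned thread and rivets into the label reader

## Task

Book the returned stock in: pull the tray of the label reader out, then lift every thread spool off the spindle stand and take every rivet jar from the table, and stand each upright in the middle of a bay of its own on it, in any order, turned so that its label squarely faces the reader bar. When all are in, push the tray fully home and then press the start button right down. At the end everything stands let go in its bay with its label still facing the bar and the tray home, and the other things on the table are left alone.

Things in the scene. Friction and masses are not known exactly. Their poses are not given: they have to be found in the camera images.
- reader: label reader, fixed. Origin: on the table, below the middle of the row of bays when the tray is home; x points from the tray to the grey reader bar, y left along it. Bar: 390 mm long, 105 high, its face with four dark windows 69 mm from the origin. Base plate 10 mm thick (x -170 to 130, y +-200 mm). On the +y side a console 40 mm high (100 x 75 mm, middle x -60, y 242) carries the button
- tray (a joint): slide of the reader's grey tray: 0 = home at the bar, up to 0.10 m (stop) when pulled towards the reader's -x. Friction about 2 N; stays where left; starts home or nearly. Tray: a flat plate without rim, 140 mm deep (75 before and 65 behind the bay centres), 396 wide, its top 18 mm above the table, with four bays in a row drawn on it as white squares of 84 mm
- tray_handle (a point): the tray's handle, moving with it: upright steel bar 12 mm thick (reader's x), 100 long (y), top 60 mm and foot 15 mm above the table, 110 mm from the bay centres to -x, on two low arms. This point: middle of its top edge. Pinch it from above across the 12 mm
- bay0 (a point): centre of bay 0 (a white square) on top of the tray (bay 0 at the reader's -y end, bay 3 at its +y end, 92 mm apart), moving with the tray; axes as the reader's
- bay1 (a point): centre of bay 1 (a white square) on top of the tray (bay 0 at the reader's -y end, bay 3 at its +y end, 92 mm apart), moving with the tray; axes as the reader's
- bay2 (a point): centre of bay 2 (a white square) on top of the tray (bay 0 at the reader's -y end, bay 3 at its +y end, 92 mm apart), moving with the tray; axes as the reader's
- bay3 (a point): centre of bay 3 (a white square) on top of the tray (bay 0 at the reader's -y end, bay 3 at its +y end, 92 mm apart), moving with the tray; axes as the reader's
- start (a joint): travel of the round grey start button (32 mm diameter, sprung, about 5 N): 0 = up, 0.006 m = fully down
- start_top (a point): middle of the top of the start button, 62 mm above the table when up; press straight down
- stand: spindle stand, fixed: round wooden base 190 mm diameter and 18 mm thick, with three upright steel spindles, 12 mm diameter, tops 60 mm above the table, 58 mm from the middle at 0, 120 and 240 degrees of its x axis. Origin: middle of its underside
- spool_a: thread spool, natural thread, black flanges, 54 mm diameter, 90 high, 150 g, loosely over a spindle of the stand (22 mm bore from below, spindle 42 mm deep): lift it 45 mm or more before moving sideways. Origin: centre of its underside; x out through its label (white paper, dark bars, on one side, with a white tab folded over the top edge). May be absent
- spool_a_mark (a point): middle of the label on the flank of spool_a, 27 mm out from its axis
- spool_b: thread spool, natural thread, black flanges, 58 mm diameter, 80 high, 150 g, loosely over a spindle of the stand (22 mm bore from below, spindle 42 mm deep): lift it 45 mm or more before moving sideways. Origin: centre of its underside; x out through its label (white paper, dark bars, on one side, with a white tab folded over the top edge). May be absent
- spool_b_mark (a point): middle of the label on the flank of spool_b, 29 mm out from its axis
- spool_c: thread spool, natural thread, black flanges, 50 mm diameter, 100 high, 150 g, loosely over a spindle of the stand (22 mm bore from below, spindle 42 mm deep): lift it 45 mm or more before moving sideways. Origin: centre of its underside; x out through its label (white paper, dark bars, on one side, with a white tab folded over the top edge). May be absent
- spool_c_mark (a point): middle of the label on the flank of spool_c, 25 mm out from its axis
- jar_a: clear jar of rivets, black lid, half full, 62 mm diameter, 72 high, 220 g, standing on the table. Origin: centre of its underside; x out through its label (white paper, dark bars, on one side, with a white tab folded over the top edge). May be absent
- jar_a_mark (a point): middle of the label on the flank of jar_a, 31 mm out from its axis
- jar_b: clear jar of rivets, black lid, half full, 58 mm diameter, 64 high, 220 g, standing on the table. Origin: centre of its underside; x out through its label (white paper, dark bars, on one side, with a white tab folded over the top edge). May be absent
- jar_b_mark (a point): middle of the label on the flank of jar_b, 29 mm out from its axis
- wax_tin: low aluminium tin, 60 mm diameter, 24 mm high, a bystander to leave where it is
- mallet: wooden mallet, 240 mm, lying, a bystander to leave where it is
- case: hard brown spectacle case 155 x 60 x 42 mm, a bystander to leave where it is
- tape: tape measure, 65 x 65 x 32 mm, a bystander to leave where it is
Not all that is in view belongs to the job. Leave any green look-alike of the spool_c alone. Leave any turquoise look-alike of the jar_a alone.

How it is judged:
By the outcome, as a careful person would: the job done as asked, in the order asked, and still so for the second after the job is handed in, with the robot touching nothing.
Of spool_a, spool_b, spool_c, jar_a, jar_b only 3 to 4 are there at a start; the rules pass over those that are not, and their reading is None.
At some moment in a run one of jar_a, jar_b may be knocked a few centimetres aside while the robot is not near it.
It also fails if it takes over 210 s, if anything falls off the work surface, if the arm or the gripper's body presses on something with over 40 N, if the wrist force passes 120 N, or if a joint passes its speed limit or range.

## Robot

A 6-joint arm with a two-finger parallel gripper is mounted at the origin on the work surface. World frame = base frame: x ahead of the robot, y to its left, z up, the work surface at z = 0. Lengths are in mm, angles in rad, forces in N, time in s.
With the tool pointing down it reaches from about 350 to 875 mm from the base axis. Payload 4.2 kg.
Tool frame: the origin (TCP) lies on the centre line of the jaws, within the pads' length; the fingertips stand 25 mm ahead of it and the grasp point (between the pads) lies 6 mm ahead of it; z points along the fingers, y is the direction in which the jaws open and shut (so a half turn about z gives the same grasp; the last joint's range is limited). The gripper opens to 85 mm and grips with 20 to 120 N. Pads are 22 mm wide; open, the fingers measure 114 mm over their backs; the gripper's body (76 mm by 85 mm) begins 54 mm behind the grasp point. The pads swing forward as they close: fully open they stand 13 mm farther back than shut.
Start: joints at [1.478, 0.385, 0.008, 0, -1.194, -0.259], TCP at [215.335, 586.711, 256.312] pointing down, gripper open.
Joint ranges: [-3.14, 3.14], [-1.21, 2.06], [-1.07, 1.41], [-3.16, 2.05], [-2.99, -0.16], [-3.1, 3.1]. Speed limits (rad/s): [2.79, 2.79, 3.14, 3.14, 3.14, 3.14].

## Interface

Orientations are given as a unit quaternion [x, y, z, w].
In Python, from bench import arm gives the robot as it stands.
- The arm moves only by the tool drive_tool, never from a script. Its argument "plan" is a list of rows, each a list of 2 entries, a list of its own where there are three numbers: the shift along the tool's x, y, z in m, then the turn about the tool's z in degrees. A call has 1 to 12 rows; each row shifts and turns the commanded pose from where the row before left it, along the tool's axes as they then stand; what a row does not reach is not made up. A row lasts 1/8 s, in which the tool goes at most 62.5 mm and 10.7 degrees, less where a joint would pass 70% of its speed; a pose out of reach is approached as far as the arm can. A call with a gripper value outside its range is refused whole. "fingers" is the closure, from -1 (fully open) to 1 (shut), so that 0 is half open, set as the call begins (left out, the last holds). The fingers move at their own pace and stop on an object; the grip force is fixed at half the most. Time passes only in rows, so rows that do not move let the fingers close. It gives the time, the measured TCP pose, the force and the opening at its end, in the units of the state.
- arm.read_state(): the state, without advancing time (a new reading comes with each control period).
- arm.get_image(name): name is "scene" or "top"; returns a dict with "image" (384x512x3 uint8, red, green, blue), "K" (3x3 intrinsics, pixels), "dist" ([k1, k2, p1, p2, k3] as OpenCV has them; the pictures are not rectified), "R" (3x3) and "t" (3): a world point X has camera coordinates R X + t. Camera axes: x right, y down, z forward; pixel columns grow to the right and rows downward; lengths in mm; the calibration is good to about 2 mm. A picture is of the moment at which its call begins. There is no depth.
- arm.job_done(): hands the job in, once; it reports no verdict.
The state is a dict: "clock": time; "joints": joint angles; "joint_vel": joint speeds; "joint_efforts": joint torques, N m; "position": TCP position; "ee_rot": TCP orientation; "contact_force": force on the tool from outside, world axes, zero at the start; "wrist_torque": the same for the moment, N m; "gripper_width": finger opening in mm.
Only numpy, scipy, OpenCV 4.12 (cv2) and the standard library are available. Lean on these libraries where they do the work, as an engineer would, in place of code of your own. Each camera call takes 0.05 s, during which the arm holds its last target.

## Working session

There is one attempt and no reset: what is moved stays moved. The work goes in short steps, Python scripts to look and compute and a tool call to move; the robot and the scene stay as the last step left them, time stands still between calls to the robot, and variables do not carry over. Pictures are saved under pics/ and viewed, and the job is handed in when it is done.

Besides the shell and the picture viewer there is one more tool, called after ">>>" by a JSON object that holds its "fn" and its "kwargs". drive_tool: Moves the arm, as the interface text tells. Its arguments: {"type":"object","properties":{"plan":{"type":"array"},"fingers":{"type":"number"}},"required":["plan"]}

```bash
ls; mkdir -p pics; python3 - <<'E'
from bench import arm
import cv2
s=arm.read_state();print(s)
for n in("scene","top"):
    d=arm.get_image(n);cv2.imwrite(f"pics/{n}0.png",cv2.resize(d["image"][:,:,::-1],(800,600),interpolation=cv2.INTER_CUBIC))
    print(n,d["K"],d["dist"],d["R"],d["t"])
E
```

```text
pics
{'clock': 0.0, 'joints': array([ 1.47757596e+00,  3.85591001e-01,  6.63092889e-03, -5.07754089e-04,
       -1.19401853e+00, -2.58613263e-01]), 'joint_vel': array([ 0.00072829, -0.00100013, -0.00116143,  0.00038061, -0.0008748 ,
        0.00149779]), 'joint_efforts': array([-2.67365440e-04, -3.92283010e+01,  1.88397700e+01,  4.18614015e+00,
       -4.65971432e-03, -2.65374815e-06]), 'position': array([215.1746297 , 586.2265598 , 255.20143901]), 'ee_rot': array([ 9.84549490e-01, -1.75102987e-01, -1.45029976e-04,  1.10690027e-03]), 'contact_force': array([ 0.15132027, -0.31928224, -0.97507989]), 'wrist_torque': array([-0.01671611,  0.01873974,  0.01309692]), 'gripper_width': 85.26351441991454}
scene [[480.63284367   0.         246.73095595]
 [  0.         480.63284367 186.90350643]
 [  0.           0.           1.        ]] [-0.04151106  0.          0.          0.          0.        ] [[-0.66270463  0.74848367  0.02438772]
 [ 0.3940209   0.3761882  -0.83858808]
 [-0.63684386 -0.54612693 -0.54421988]] [ 353.27887073 -140.07593676 1722.12719656]
top [[424.32637103   0.         257.99890325]
 [  0.         424.32637103 197.08398257]
 [  0.           0.           1.        ]] [-0.13078931  0.          0.          0.          0.        ] [[-1.59690834e-03 -9.99998155e-01 -1.06785072e-03]
 [-9.94038468e-01  1.70380492e-03 -1.09016606e-01]
 [ 1.09018224e-01  8.87395170e-04 -9.94039355e-01]] [ -17.90160365  520.27743923 1219.05694611]
```

View pics/scene0.png

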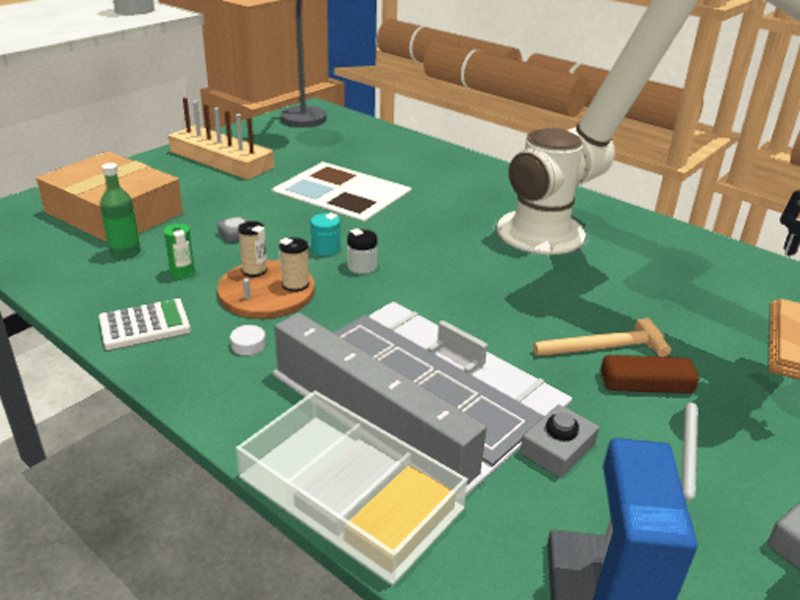

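View pics/top0.png

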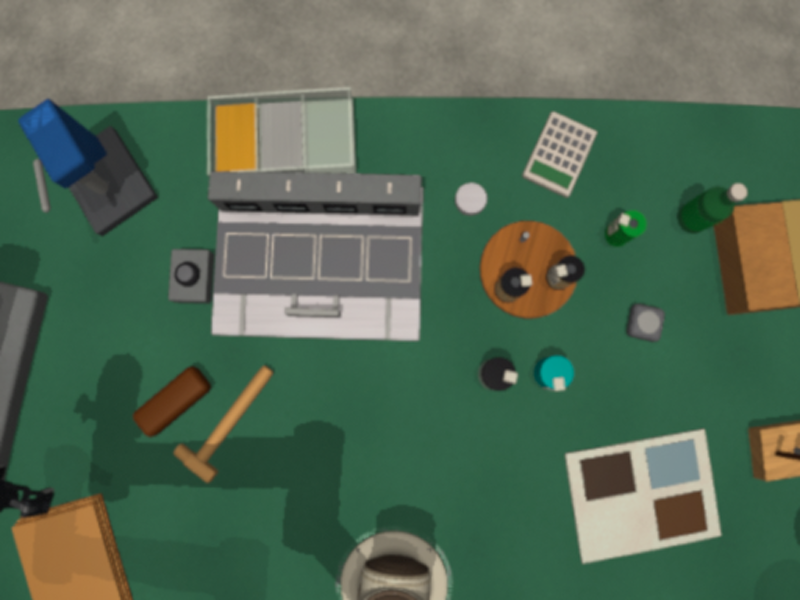

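```bash
cat > h.py <<'E'
from bench import arm
import cv2, numpy as np
def get(n): return arm.get_image(n)
def ray(d,px):
    p=cv2.undistortPoints(np.array(px,float).reshape(-1,1,2),d["K"],np.array(d["dist"]),None,None,None).reshape(-1,2)
    R=np.array(d["R"]);t=np.array(d["t"])
    v=np.c_[p,np.ones(len(p))]@R
    return -R.T@t, v
def onz(d,px,z):
    c,v=ray(d,px); return c+v*((z-c[2])/v[:,2])[:,None]
def proj(d,X):
    r,_=cv2.Rodrigues(np.array(d["R"]))
    return cv2.projectPoints(np.array(X,float).reshape(-1,1,3),r,np.array(d["t"],float),d["K"],np.array(d["dist"]))[0].reshape(-1,2)
def crop(d,name,x0,y0,x1,y1,s):
    im=d["image"][y0:y1,x0:x1,::-1]
    cv2.imwrite(f"pics/{name}.png",cv2.resize(im,None,fx=s,fy=s,interpolation=cv2.INTER_CUBIC))
E
python3 - <<'E'
from h import *
d=get("top"); print(ray(d,[[0,0]])[0]); crop(d,"t1",295,125,425,260,5)
crop(d,"t2",100,100,280,225,4)
d=get("scene"); print(ray(d,[[0,0]])[0]); crop(d,"s1",95,120,255,230,5)
# handle, reader rough
E
```

```text
[ 384.24777866  -19.86980713 1268.49034463]
[1386.03851949  728.77148887  811.13417459]
```

View pics/t1.png

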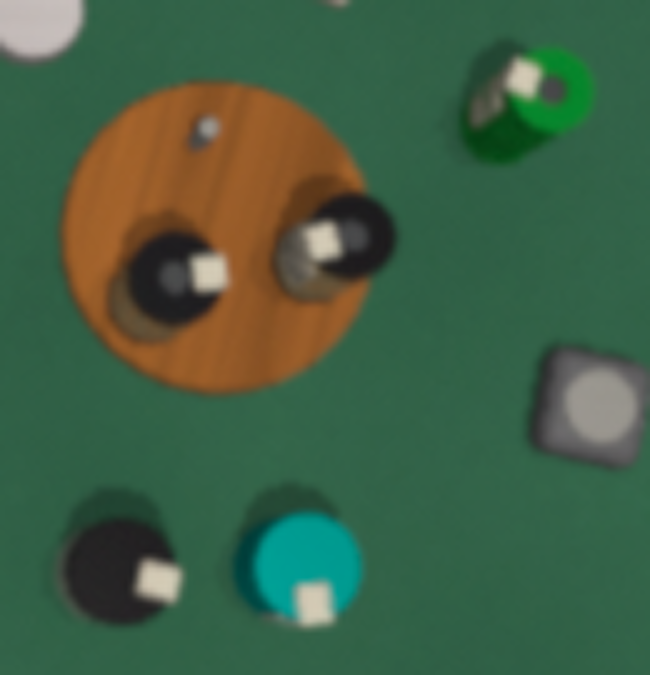

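View pics/t2.png

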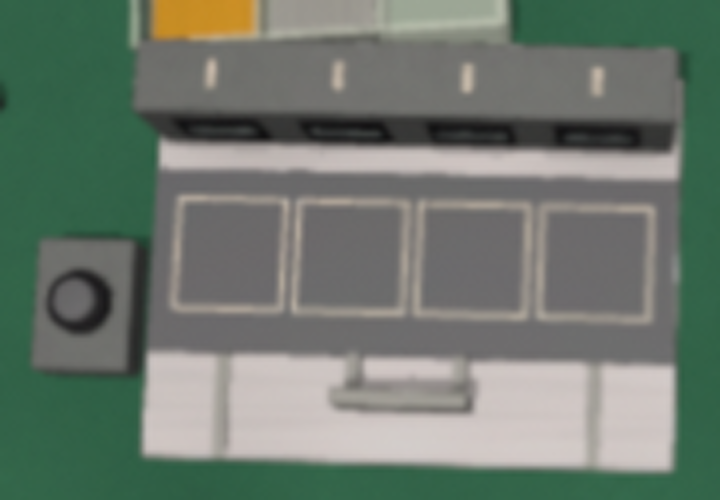

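View pics/s1.png

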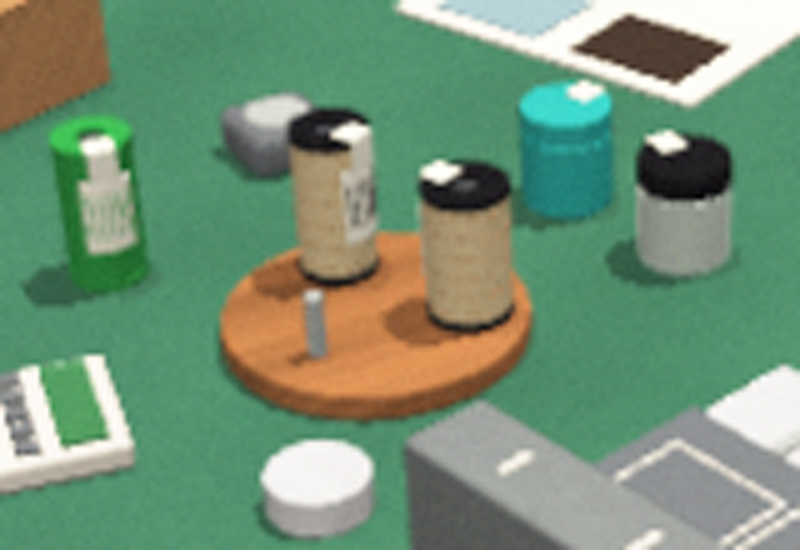

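```bash
cat > m.py <<'E'
from h import *
def grab(n,k=4):
    ds=[get(n) for _ in range(k)]
    d=dict(ds[0]); d["image"]=np.mean([x["image"].astype(float) for x in ds],0).astype(np.uint8); return d
E
python3 - <<'E'
from m import *
d=grab("top",2)
im=d["image"].astype(int)
S=4
big=cv2.resize(d["image"],None,fx=S,fy=S,interpolation=cv2.INTER_CUBIC).astype(int)
def topx(q): return (np.array(q,float)+.5)/S-.5
mx,mn=big.max(2),big.min(2)
white=(mn>150)&(mx-mn<60)
black=(mx<70)
def roi(m,x0,y0,x1,y1):
    z=np.zeros_like(m);z[y0*S:y1*S,x0*S:x1*S]=m[y0*S:y1*S,x0*S:x1*S];return z.astype(np.uint8)
# bays
print("bays")
for (x0,x1) in((141,174),(172,204),(202,234),(233,266)):
    m=roi((mn>125)&(mx-mn<60),x0,146,x1,183)
    cs,_=cv2.findContours(m,cv2.RETR_EXTERNAL,cv2.CHAIN_APPROX_NONE)
    c=max(cs,key=lambda c:cv2.minAreaRect(c)[1][0]*cv2.minAreaRect(c)[1][1])
    w=onz(d,topx(c.reshape(-1,2)),18)[:,:2].astype(np.float32)
    print(cv2.minAreaRect(w))
# objects: black lids
for name,(x0,y0,x1,y1),zs in (("s1",(318,168,342,192),(98,108,118)),("s2",(353,160,378,183),(98,108,118)),("jar",(303,225,336,253),(64,72))):
    b=roi(black,x0,y0,x1,y1); w=roi(white,x0,y0,x1,y1)
    n,l,st,ce=cv2.connectedComponentsWithStats(w)
    i=1+np.argmax(st[1:,4]); tabc=topx(ce[i]); 
    n2,l2,st2,_=cv2.connectedComponentsWithStats(b); j=1+np.argmax(st2[1:,4])
    u=((l2==j)|(l==i)).astype(np.uint8)
    cs,_=cv2.findContours(u,cv2.RETR_EXTERNAL,cv2.CHAIN_APPROX_NONE); c=max(cs,key=cv2.contourArea)
    h=cv2.convexHull(c).reshape(-1,2)
    print(name,"tabpx",tabc,st[i],st2[j])
    for z in zs:
        p=onz(d,topx(h),z)[:,:2].astype(np.float32); (cx,cy),r=cv2.minEnclosingCircle(p)
        el=cv2.fitEllipse(p)
        t=onz(d,[tabc],z)[0,:2]; v=t-np.array(el[0]); print(z,"c",np.round((cx,cy),1),"D",round(2*r,1),"el",np.round(el[0],1),np.round(el[1],1),"tab",np.round(t,1),"dir",round(np.degrees(np.arctan2(v[1],v[0])),1),np.hypot(*v).round(1))
E
```

```text
bays
((625.2612915039062, 285.73291015625), (88.56816864013672, 90.95230102539062), 88.15380096435547)
((622.6638793945312, 193.5533447265625), (89.23675537109375, 90.8511734008789), 88.3937759399414)
((619.6536865234375, 100.54072570800781), (93.56910705566406, 91.81599426269531), 88.92984771728516)
((617.5165405273438, 10.742748260498047), (90.94681549072266, 90.9020004272461), 88.41571044921875)
s1 tabpx [336.51942013 179.10147702] [1337  707   22   23  457] [1280  685   73   76 3386]
98 c [ 560.1 -217.9] D 54.3 el [ 559.9 -218. ] [51.4 54.7] tab [ 562.9 -238.8] dir -81.8 21.0
108 c [ 558.6 -216.2] D 53.9 el [ 558.4 -216.3] [51.  54.2] tab [ 561.4 -237. ] dir -81.8 20.8
118 c [ 557.1 -214.6] D 53.4 el [ 556.9 -214.6] [50.5 53.7] tab [ 559.9 -235.1] dir -81.8 20.7
s2 tabpx [359.07587065 172.86878109] [1427  681   23   25  402] [1429  655   69   69 2862]
98 c [ 583.5 -320.5] D 52.1 el [ 583.8 -320.2] [49.6 52.4] tab [ 580.7 -303.4] dir 100.4 17.1
108 c [ 581.8 -318. ] D 51.7 el [ 582.1 -317.7] [49.1 52. ] tab [ 579. -301.] dir 100.4 17.0
118 c [ 580.1 -315.4] D 51.2 el [ 580.4 -315.1] [48.7 51.5] tab [ 577.3 -298.6] dir 100.4 16.8
jar tabpx [326.50616197 240.74559859] [1293  953   29   25  568] [1229  900   91  101 6396]
64 c [ 402.6 -189.2] D 74.8 el [ 402.4 -189.3] [64.9 75.6] tab [ 391.4 -212.9] dir -114.9 26.1
72 c [ 402.4 -188. ] D 74.3 el [ 402.3 -188.2] [64.5 75.1] tab [ 391.4 -211.7] dir -114.9 25.9
```

```bash
python3 - <<'E'
from m import *
d=grab("top",2); e=grab("scene",1)
S=4
def f(q): return (np.array(q,float)+.5)/S-.5
hsv=cv2.cvtColor(cv2.resize(d["image"],None,fx=S,fy=S,interpolation=cv2.INTER_CUBIC),cv2.COLOR_RGB2HSV)
m=((hsv[...,0]<20)&(hsv[...,1]>120)&(hsv[...,2]>90)).astype(np.uint8)
z=np.zeros_like(m);z[130*S:212*S,300*S:380*S]=m[130*S:212*S,300*S:380*S]
cs,_=cv2.findContours(z,cv2.RETR_EXTERNAL,cv2.CHAIN_APPROX_NONE);c=cv2.convexHull(max(cs,key=cv2.contourArea)).reshape(-1,2)
p=onz(d,f(c),18)[:,:2].astype(np.float32);print("stand",cv2.minEnclosingCircle(p))
# bare spindle top from crop t1 (208,128)/5
sp=np.array([[295+208/5-.5,125+128/5-.5]]);print("spindle",onz(d,sp,60))
# lid bores: top px, scene px
for nm,a,b in (("s1",(295+176/5-.5,125+277/5-.5),(95+465/5-.5,120+185/5-.5)),("s2",(295+354/5-.5,125+236/5-.5),(95+328/5-.5,120+131/5-.5))):
    c1,v1=ray(d,[a]);c2,v2=ray(e,[b]);A=np.c_[v1[0],-v2[0]];s=np.linalg.lstsq(A,c2-c1,rcond=None)[0]
    print(nm,c1+v1[0]*s[0],c2+v2[0]*s[1])
    for zz in(98,108,118):print(zz,onz(d,[a],zz).round(1))
# jar lid / projections in scene
for nm,X in (("jar64",(402.5,-189,64)),("jar72",(402.5,-188,72)),("jarfoot",(402.5,-188,0))):print(nm,proj(e,X), (proj(e,X)-[95,120])*5)
# tray front edge, base edges in crop t2 : strip
for nm,px,z in(("tray back",(410,177),18),("bar foot",(410,150),10),("base front",(410,463),10),("tray front",(410,357),18),("handle top L",(331,388),60),("handle top R",(471,398),60),("button",(79,300),62)):
    print(nm,onz(d,[(100+px[0]/4-.5,100+px[1]/4-.5)],z).round(1))
crop(e,"s2",110,130,250,190,5.5)
E
```

```text
stand ((597.5194091796875, -259.4504699707031), 95.0195083618164)
spindle [[ 654.30524871 -246.89260873   60.        ]]
s1 [ 559.40191299 -218.12043526  106.24182295] [ 558.03429919 -216.57167471  105.77153974]
98 [[ 560.6 -219.5   98. ]]
108 [[ 559.1 -217.8  108. ]]
118 [[ 557.6 -216.1  118. ]]
s2 [ 581.26446852 -317.10103371  114.38845614] [ 579.69060646 -315.41640969  113.68591855]
98 [[ 584.1 -321.3   98. ]]
108 [[ 582.4 -318.7  108. ]]
118 [[ 580.6 -316.2  118. ]]
jar64 [[230.01765691 153.62504028]] [[675.08828455 168.12520142]]
jar72 [[230.26099093 151.52955494]] [[676.30495463 157.64777471]]
jarfoot [[230.13156255 170.90735366]] [[675.65781273 254.53676832]]
tray back [[683.7 150.1  18. ]]
bar foot [[706.7 151.6  10. ]]
base front [[468.1 148.1  10. ]]
tray front [[546.6 148.   18. ]]
handle top L [[518.8 199.2  60. ]]
handle top R [[511.5  98.1  60. ]]
button [[583.6 386.5  62. ]]
```

View pics/s2.png

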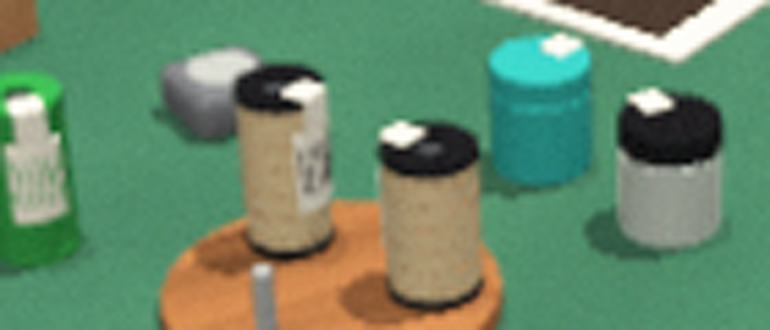

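```bash
cat > go.py <<'E'
import sys
from h import *
# usage: go.py x y z phi : turn needed (tool z deg), then shift in tool axes AFTER the turn
s=arm.read_state(); q=s["ee_rot"]; p=s["position"]
phi=np.degrees(2*np.arctan2(q[1],q[0]))
phi=(phi+180)%360-180
print("clk",round(s["clock"],2),"pos",p.round(1),"phi",round(phi,1),"j1,j6",np.degrees(s["joints"][[0,5]]).round(1),"w",round(s["gripper_width"],1),"F",s["contact_force"].round(1))
if len(sys.argv)>4:
    x,y,z,ph=map(float,sys.argv[1:5])
    turn=-(ph-phi)   # caller picks ph with wrap
    a=np.radians(ph); d=np.array([x,y,z])-p
    print("turn",round(turn,1),"j6 final",round(ph-np.degrees(np.arctan2(y,x))+90,1),"shift m",np.round([d[0]*np.cos(a)+d[1]*np.sin(a),d[0]*np.sin(a)-d[1]*np.cos(a),-d[2]],1))
E
python3 go.py 512.5 149.5 150 -91.6
python3 - <<'E'
from h import *
d=get("top");e=get("scene")
for a,b in (((326.5,240.75),(228.5,148.5)),):
    c1,v1=ray(d,[a]);c2,v2=ray(e,[b]);s=np.linalg.lstsq(np.c_[v1[0],-v2[0]],c2-c1,rcond=None)[0]
    print(c1+v1[0]*s[0],c2+v2[0]*s[1])
E
```

```text
clk 0.45 pos [215.3 586.7 256.2] phi -20.2 j1,j6 [ 84.7 -14.8] w 85.2 F [-0.1 -0.2  0.1]
turn 71.4 j6 final -17.9 shift m [ 428.7 -309.3  106.2]
[ 391.36001117 -211.91012845   70.31277666] [ 388.72918514 -208.69098146   69.78120515]
```

>>> {"fn": "drive_tool", "kwargs": {"plan": [[[0,0,0],10.2],[[0,0,0],10.2],[[0,0,0],10.2],[[0,0,0],10.2],[[0,0,0],10.2],[[0,0,0],10.2],[[0,0,0],10.2]], "fingers": -1}}

```text
clock: 1.42
position: [215.3, 586.7, 256.4]
ee_rot: [-0.695, 0.719, 0.0, 0.0]
contact_force: [-0.5, 0.6, -0.3]
gripper_width: 85.3
```

>>> {"fn": "drive_tool", "kwargs": {"plan": [[[0.036,-0.026,0],0],[[0.036,-0.026,0],0],[[0.036,-0.026,0],0],[[0.036,-0.026,0],0],[[0.036,-0.026,0],0],[[0.036,-0.026,0],0],[[0.036,-0.026,0],0],[[0.036,-0.026,0],0],[[0.036,-0.026,0],0],[[0.036,-0.026,0],0],[[0.036,-0.026,0],0],[[0.033,-0.023,0],0]]}}

```text
clock: 2.92
position: [513.3, 148.1, 256.5]
ee_rot: [-0.697, 0.717, -0.0, 0.0]
contact_force: [-0.3, 1.2, 0.1]
gripper_width: 85.7
```

```bash
python3 go.py 512.5 149.5 57 -91.6
```

```text
clk 2.92 pos [513.3 148.1 256.5] phi -91.6 j1,j6 [ 33.5 -35.1] w 85.7 F [-0.3  1.2  0.1]
turn 0.0 j6 final -17.9 shift m [ -1.4   0.9 199.5]
```

>>> {"fn": "drive_tool", "kwargs": {"plan": [[[-0.001,0.001,0.05],0],[[0,0,0.05],0],[[0,0,0.05],0],[[0,0,0.025],0],[[0,0,0.015],0],[[0,0,0.009],0],[[0,0,0],0]]}}

```text
clock: 3.8
position: [511.8, 150.6, 57.5]
ee_rot: [-0.697, 0.717, -0.0, 0.0]
contact_force: [0.4, -0.5, -0.4]
gripper_width: 85.4
```

>>> {"fn": "drive_tool", "kwargs": {"plan": [[[0,0,0],0],[[0,0,0],0],[[0,0,0],0],[[0,0,0],0],[[0,0,0],0],[[0,0,0],0],[[0,0,0],0],[[0,0,0],0]], "fingers": 1}}

```text
clock: 4.8
position: [511.6, 150.5, 57.7]
ee_rot: [-0.697, 0.717, -0.0, 0.0]
contact_force: [-1.8, -1.1, 5.2]
gripper_width: 10.9
```

```bash
python3 go.py; python3 -c "
from h import *
crop(get('scene'),'s3',150,150,400,330,3)"
```

```text
clk 4.8 pos [511.6 150.5  57.7] phi -91.6 j1,j6 [ 33.8 -35.4] w 10.9 F [-1.8 -1.1  5.2]
```

View pics/s3.png

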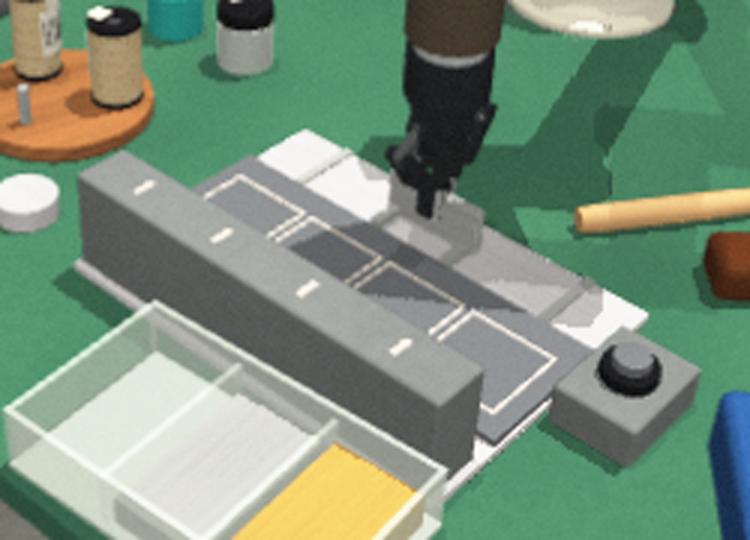

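>>> {"fn": "drive_tool", "kwargs": {"plan": [[[0,0.008,0],0],[[0,0.008,0],0],[[0,0.008,0],0],[[0,0.008,0],0],[[0,0.008,0],0],[[0,0.008,0],0],[[0,0.008,0],0],[[0,0.008,0],0],[[0,0.006,0],0],[[0,0.004,0],0],[[0,0.004,0],0],[[0,0,0],0]]}}

```text
clock: 6.35
position: [432.8, 152.8, 57.6]
ee_rot: [-0.698, 0.717, 0.0, -0.0]
contact_force: [-0.1, -1.3, 8.3]
gripper_width: 11.2
```

>>> {"fn": "drive_tool", "kwargs": {"plan": [[[0,0.002,0],0],[[0,0.002,0],0],[[0,0,0],0]]}}

```text
clock: 6.72
position: [429.1, 152.9, 57.6]
ee_rot: [-0.698, 0.717, 0.0, 0.0]
contact_force: [0.3, -1.9, 6.6]
gripper_width: 11.0
```

```bash
python3 go.py
```

```text
clk 6.72 pos [429.1 152.9  57.6] phi -91.5 j1,j6 [ 40.1 -41.7] w 11.0 F [ 0.3 -1.9  6.6]
```

>>> {"fn": "drive_tool", "kwargs": {"plan": [[[0,0,0],0],[[0,0,0],0],[[0,0,0],0],[[0,0,0],0],[[0,0,0],0],[[0,0,0],0]], "fingers": -1}}

```text
clock: 7.48
position: [429.6, 152.7, 57.3]
ee_rot: [-0.697, 0.717, 0.0, -0.0]
contact_force: [-0.1, -0.1, -0.5]
gripper_width: 85.3
```

>>> {"fn": "drive_tool", "kwargs": {"plan": [[[0,0,0.0],0],[[0,0,-0.03],0],[[0,0,-0.05],0],[[0,0,-0.05],0],[[0.025,0,-0.05],0],[[0.03,0,-0.02],0],[[0.03,0,0],0],[[0.03,0,0],0],[[0.03,0,0],0],[[0.03,0,0],0],[[0.03,0,0],0],[[0,0,0],0]]}}

```text
clock: 8.98
position: [423.6, -53.5, 257.2]
ee_rot: [-0.696, 0.718, 0.0, -0.0]
contact_force: [0.2, -0.1, 0.7]
gripper_width: 85.5
```

```bash
python3 go.py; cat > bays.py <<'E'
from m import *
d=grab("top",2); S=4
big=cv2.resize(d["image"],None,fx=S,fy=S,interpolation=cv2.INTER_CUBIC).astype(int)
cv2.imwrite("pics/bays_%d.png"%(arm.read_state()["clock"]*10),cv2.resize(d["image"][:,:,::-1],(800,600)))
E
python3 bays.py; ls pics
```

```text
clk 8.97 pos [423.6 -53.5 257.2] phi -91.7 j1,j6 [ 14.8 -16.5] w 85.5 F [ 0.2 -0.1  0.7]
bays_90.png
s1.png
s2.png
s3.png
scene0.png
t1.png
t2.png
top0.png
```

View pics/bays_90.png

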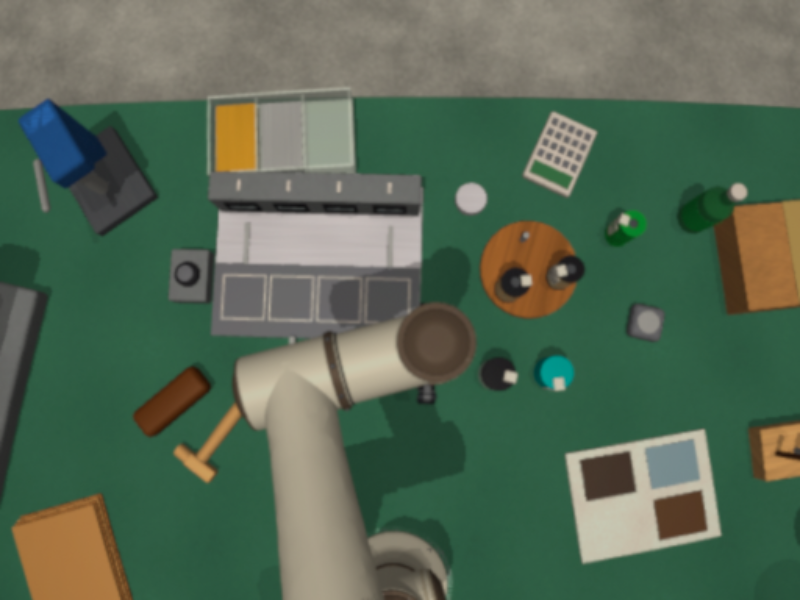

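```bash
cat >> bays.py <<'E'
mx,mn=big.max(2),big.min(2)
S4=S
for (x0,x1) in((139,172),(170,202),(200,233),(231,265)):
  for th in (125,105):
    m=np.zeros(mn.shape,np.uint8); sl=np.s_[172*S:210*S,x0*S:x1*S]; m[sl]=((mn>th)&(mx-mn<60))[sl]
    cs,_=cv2.findContours(m,cv2.RETR_EXTERNAL,cv2.CHAIN_APPROX_NONE)
    if not cs: continue
    c=max(cs,key=lambda c:cv2.minAreaRect(c)[1][0]*cv2.minAreaRect(c)[1][1])
    w=onz(d,(c.reshape(-1,2)+.5)/S-.5,18)[:,:2].astype(np.float32)
    r=cv2.minAreaRect(w);print(th,np.round(r[0],1),np.round(r[1],1),round(r[2],1))
E
python3 bays.py
```

```text
125 [544.4 288.1] [87.6 89.9] 88.6
105 [543.9 287.2] [98.4 97.7] 88.8
125 [541.3 195.8] [88.7 90.1] 88.6
105 [538.3 197.7] [107.8  95.9] 0.7
125 [539.2 114.6] [68.6 90.4] 87.5
105 [537.1 109.7] [ 92.2 104.2] 90.0
125 [518.6 -28.4] [0.7 0.7] 89.9
105 [490.5  15.3] [45.1 11.1] 89.9
```

```bash
cat > jar.py <<'E'
from m import *
d=grab("top",2); S=8
x0,y0,x1,y1=300,222,340,258
big=cv2.resize(d["image"][y0:y1,x0:x1],None,fx=S,fy=S,interpolation=cv2.INTER_CUBIC).astype(int)
cv2.imwrite("pics/jar_%d.png"%(arm.read_state()["clock"]*10),cv2.resize(big.astype(np.uint8)[:,:,::-1],None,fx=2,fy=2))
mx,mn=big.max(2),big.min(2)
for th in (45,52,60):
    u=(((mx<th)|((mn>140)&(mx-mn<60)))).astype(np.uint8)
    cs,_=cv2.findContours(u,cv2.RETR_EXTERNAL,cv2.CHAIN_APPROX_NONE);c=cv2.convexHull(max(cs,key=cv2.contourArea)).reshape(-1,2)
    w=onz(d,(c+.5)/S-.5+[x0,y0],72)[:,:2].astype(np.float32)
    w8=((mn>140)&(mx-mn<60)).astype(np.uint8); n,l,st,ce=cv2.connectedComponentsWithStats(w8); i=1+np.argmax(st[1:,4])
    t=onz(d,[(ce[i]+.5)/S-.5+[x0,y0]],72)[0,:2]
    (a,b),r=cv2.minEnclosingCircle(w);el=cv2.fitEllipse(w)
    M=cv2.moments(cv2.convexHull(w.reshape(-1,1,2)));cm=(M["m10"]/M["m00"],M["m01"]/M["m00"])
    v=t-np.array(cm);print(th,np.round((a,b,2*r),1),np.round(el[0]+el[1],1),"cm",np.round(cm,1),"tab",t.round(1),np.degrees(np.arctan2(v[1],v[0])).round(1),np.hypot(*v).round(1))
E
python3 jar.py
```

```text
45 [ 397.9 -189.3   60.5] [ 397.6 -189.6   58.1   60.8] cm [ 397.9 -188.5] tab [ 391.4 -211.6] -105.6 24.0
52 [ 398.1 -189.3   62.4] [ 397.9 -189.4   60.5   62.4] cm [ 398.  -188.4] tab [ 391.4 -211.6] -106.0 24.1
60 [ 398.2 -188.5   65.6] [ 398.4 -189.1   63.3   64.5] cm [ 398.6 -188.3] tab [ 391.4 -211.6] -107.1 24.4
```

```bash
ls pics/jar*; cp pics/jar_*.png pics/jarx.png
```

```text
pics/jar_92.png
```

View pics/jarx.png

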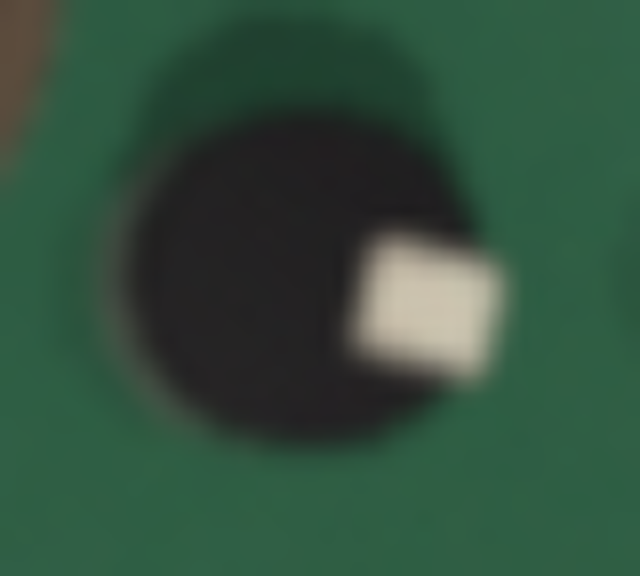

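```bash
python3 go.py 398 -189 120 -105
```

```text
clk 9.28 pos [424.1 -51.6 257.3] phi -91.5 j1,j6 [ 15.  -16.5] w 85.5 F [-0.8  0.1 -0.5]
turn 13.5 j6 final 10.4 shift m [139.5 -10.3 137.3]
```

>>> {"fn": "drive_tool", "kwargs": {"plan": [[[0,0,0],6.7],[[0,0,0],6.8],[[0.035,-0.003,0],0],[[0.035,-0.003,0],0],[[0.035,-0.002,0.02],0],[[0.035,-0.002,0.03],0],[[0,0,0.04],0],[[0,0,0.03],0],[[0,0,0.017],0],[[0,0,0],0],[[0,0,0],0]]}}

```text
clock: 10.65
position: [398.2, -189.8, 121.0]
ee_rot: [-0.609, 0.793, -0.001, 0.0]
contact_force: [0.1, 0.4, -0.4]
gripper_width: 85.6
```

```bash
python3 go.py 398 -189 44 -105; python3 -c "
from h import *
crop(get('scene'),'s4',180,90,300,210,5)"
```

```text
clk 10.65 pos [ 398.2 -189.8  121. ] phi -105.0 j1,j6 [ -4.2 -10.8] w 85.6 F [ 0.1  0.4 -0.4]
turn 0.0 j6 final 10.4 shift m [-0.7  0.4 77. ]
```

View pics/s4.png

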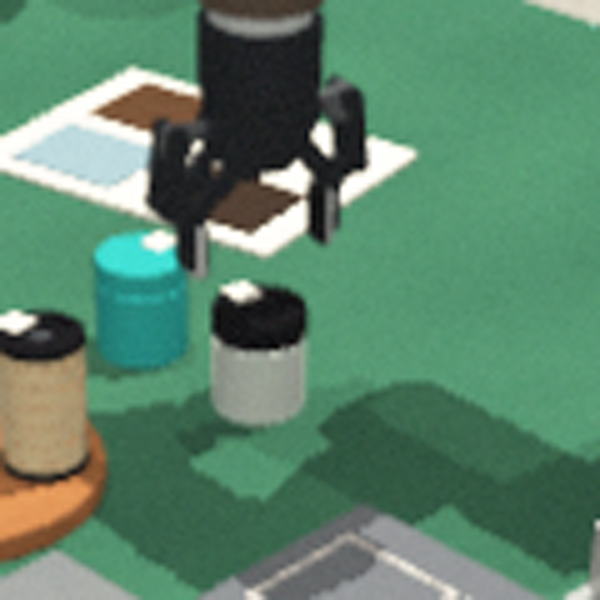

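>>> {"fn": "drive_tool", "kwargs": {"plan": [[[0,0,0.02],0],[[0,0,0.02],0],[[0,0,0.02],0],[[0,0,0.01],0],[[0,0,0.007],0],[[0,0,0],0]]}}

```text
clock: 11.45
position: [397.5, -190.0, 43.4]
ee_rot: [-0.608, 0.794, -0.0, 0.0]
contact_force: [-0.3, 0.4, 0.8]
gripper_width: 85.7
```

>>> {"fn": "drive_tool", "kwargs": {"plan": [[[0,0,0],0],[[0,0,0],0],[[0,0,0],0],[[0,0,0],0],[[0,0,0],0],[[0,0,0],0]], "fingers": 1}}

```text
clock: 12.2
position: [397.4, -190.0, 44.1]
ee_rot: [-0.608, 0.794, -0.0, 0.0]
contact_force: [-1.5, 1.0, 5.1]
gripper_width: 60.6
```

>>> {"fn": "drive_tool", "kwargs": {"plan": [[[0,0,-0.01],0],[[0,0,-0.02],0],[[0,0,-0.04],0],[[0,0,-0.04],0],[[0,0,0],0]]}}

```text
clock: 12.82
position: [399.3, -190.2, 156.6]
ee_rot: [-0.608, 0.794, -0.003, 0.003]
contact_force: [-0.2, -0.3, -3.2]
gripper_width: 60.8
```

```bash
python3 go.py 535.5 12.3 154 -1.6; python3 -c "
from h import *
crop(get('scene'),'s5',180,70,300,190,5)"
```

```text
clk 12.82 pos [ 399.3 -190.2  156.6] phi -105.0 j1,j6 [ -4.3 -10.8] w 60.8 F [-0.2 -0.3 -3.2]
turn -103.4 j6 final 87.1 shift m [ 130.5 -206.2    2.6]
```

View pics/s5.png

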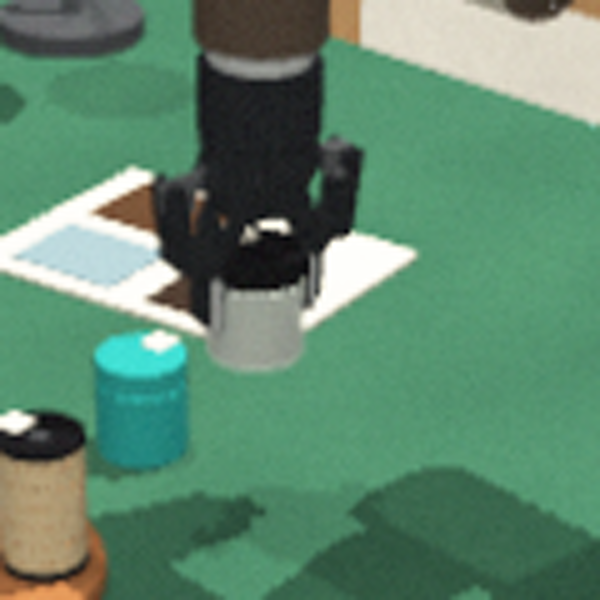

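>>> {"fn": "drive_tool", "kwargs": {"plan": [[[0,0,0],-10.3],[[0,0,0],-10.3],[[0,0,0],-10.3],[[0,0,0],-10.3],[[0,0,0],-10.3],[[0,0,0],-10.3],[[0,0,0],-10.4],[[0,0,0],-10.4],[[0,0,0],-10.4],[[0,0,0],-10.4]]}}

```text
clock: 14.12
position: [395.9, -189.7, 151.6]
ee_rot: [1.0, -0.012, -0.002, -0.0]
contact_force: [-0.3, 0.4, -2.1]
gripper_width: 60.9
```

>>> {"fn": "drive_tool", "kwargs": {"plan": [[[0.01,-0.018,0],0],[[0.013,-0.02,0],0],[[0.013,-0.02,0],0],[[0.013,-0.02,0],0],[[0.013,-0.02,0],0],[[0.013,-0.02,0],0],[[0.013,-0.02,0],0],[[0.013,-0.02,0],0],[[0.013,-0.02,0],0],[[0.013,-0.02,0],0],[[0.003,-0.008,0],0],[[0,0,0],0]]}}

```text
clock: 15.62
position: [533.2, 12.7, 153.1]
ee_rot: [1.0, -0.014, -0.0, 0.0]
contact_force: [-0.2, -0.3, -3.1]
gripper_width: 61.2
```

```bash
python3 go.py 535.5 12.3 63 -1.6; python3 -c "
from h import *
crop(get('top'),'t6',200,130,320,240,5)
crop(get('scene'),'s6',180,70,330,230,4)"
```

```text
clk 15.62 pos [533.2  12.7 153.1] phi -1.6 j1,j6 [18.8 69.6] w 61.2 F [-0.2 -0.3 -3.1]
turn -0.0 j6 final 87.1 shift m [ 2.3  0.3 90.1]
```

View pics/s6.png

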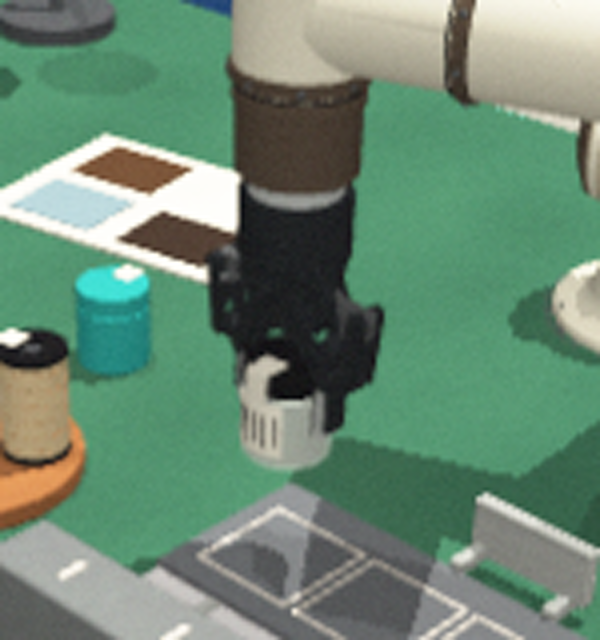

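>>> {"fn": "drive_tool", "kwargs": {"plan": [[[0.002,0,0.02],0],[[0,0,0.025],0],[[0,0,0.02],0],[[0,0,0.015],0],[[0,0,0.005],0],[[0,0,0.003],0],[[0,0,0.002],0],[[0,0,0],0],[[0,0,0],0]]}}

```text
clock: 16.85
position: [535.4, 12.2, 63.7]
ee_rot: [1.0, -0.014, 0.0, -0.0]
contact_force: [-0.3, 0.4, -3.0]
gripper_width: 60.9
```

```bash
python3 go.py 535.5 12.3 62 -1.6; python3 -c "
from h import *
crop(get('scene'),'s7',190,130,310,230,6)"
```

```text
clk 16.85 pos [535.4  12.2  63.7] phi -1.7 j1,j6 [18.7 69.7] w 60.9 F [-0.3  0.4 -3. ]
turn -0.1 j6 final 87.1 shift m [ 0.1 -0.1  1.7]
```

View pics/s7.png

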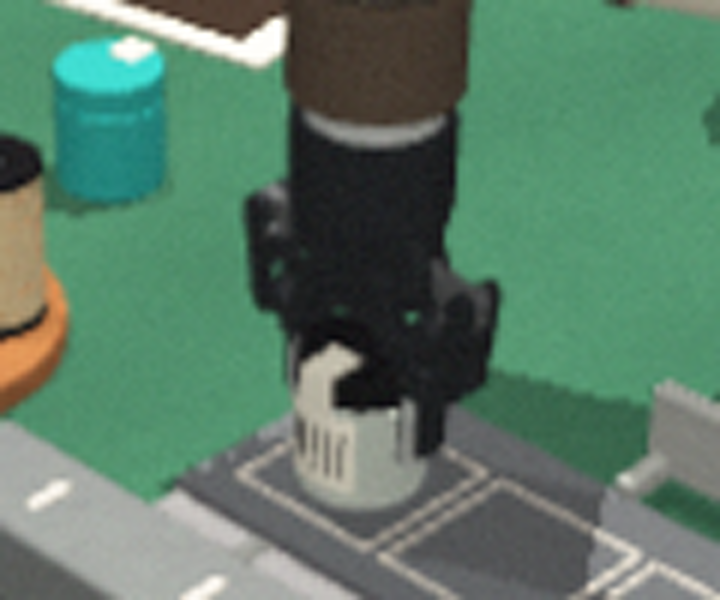

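>>> {"fn": "drive_tool", "kwargs": {"plan": [[[0,0,0.001],0],[[0,0,0.001],0],[[0,0,0],0]]}}

```text
clock: 17.27
position: [535.7, 12.2, 62.1]
ee_rot: [1.0, -0.014, 0.001, -0.0]
contact_force: [-1.1, -0.6, 5.0]
gripper_width: 60.8
```

>>> {"fn": "drive_tool", "kwargs": {"plan": [[[0,0,0],0],[[0,0,0],0],[[0,0,0],0],[[0,0,0],0],[[0,0,0],0]], "fingers": -1}}

```text
clock: 17.9
position: [535.3, 12.1, 61.2]
ee_rot: [1.0, -0.014, -0.0, 0.0]
contact_force: [-0.7, -0.2, 0.8]
gripper_width: 85.3
```

>>> {"fn": "drive_tool", "kwargs": {"plan": [[[0,0,-0.02],0],[[0,0,-0.05],0],[[0,0,-0.05],0],[[0,0,-0.05],0],[[0,0,-0.02],0],[[0,0,0],0]]}}

```text
clock: 18.65
position: [535.9, 12.3, 253.0]
ee_rot: [1.0, -0.014, 0.002, -0.001]
contact_force: [0.5, 0.3, -1.3]
gripper_width: 85.0
```

```bash
python3 go.py 558.3 -216.8 252 -81.8;python3 go.py 558.3 -216.8 252 -90
```

```text
clk 18.65 pos [535.9  12.3 253. ] phi -1.7 j1,j6 [18.7 69.7] w 85.0 F [ 0.5  0.3 -1.3]
turn 80.1 j6 final 29.4 shift m [230.   10.5   1. ]
clk 18.65 pos [535.9  12.3 253. ] phi -1.7 j1,j6 [18.7 69.7] w 85.0 F [ 0.5  0.3 -1.3]
turn 88.3 j6 final 21.2 shift m [229.1 -22.4   1. ]
```

>>> {"fn": "drive_tool", "kwargs": {"plan": [[[0,0,0],10],[[0,0,0],10],[[0,0,0],10],[[0,0,0],10],[[0,0,0],10],[[0,0,0],10],[[0,0,0],10],[[0,0,0],10.1]]}}

```text
clock: 19.65
position: [534.3, 12.0, 249.1]
ee_rot: [0.754, -0.657, -0.001, 0.002]
contact_force: [-1.4, 0.0, -0.7]
gripper_width: 85.5
```

>>> {"fn": "drive_tool", "kwargs": {"plan": [[[0.03,0.001,0],0],[[0.03,0.001,0],0],[[0.03,0.001,0],0],[[0.03,0.001,0],0],[[0.03,0.001,0],0],[[0.03,0.002,0],0],[[0.03,0.002,0],0],[[0.02,0.0015,0],0],[[0,0,0.04],0],[[0,0,0.04],0],[[0,0,0.02],0],[[0,0,0],0]]}}

```text
clock: 21.15
position: [556.3, -216.7, 148.6]
ee_rot: [0.756, -0.654, -0.003, 0.002]
contact_force: [-0.2, -0.2, -0.5]
gripper_width: 85.5
```

```bash
python3 go.py 558.3 -216.8 81 -81.8; python3 -c "
from h import *
crop(get('top'),'t8',180,120,350,220,4.5)
crop(get('scene'),'s8',110,60,280,230,4)"
```

```text
clk 21.15 pos [ 556.3 -216.7  148.6] phi -81.8 j1,j6 [-5.8 14. ] w 85.5 F [-0.2 -0.2 -0.5]
turn 0.0 j6 final 29.4 shift m [ 0.4 -1.9 67.6]
```

View pics/s8.png

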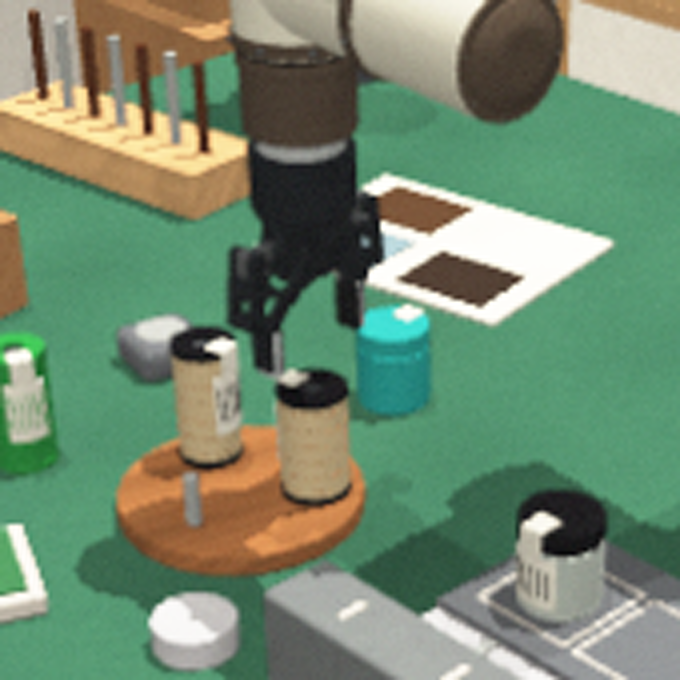

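View pics/t8.png

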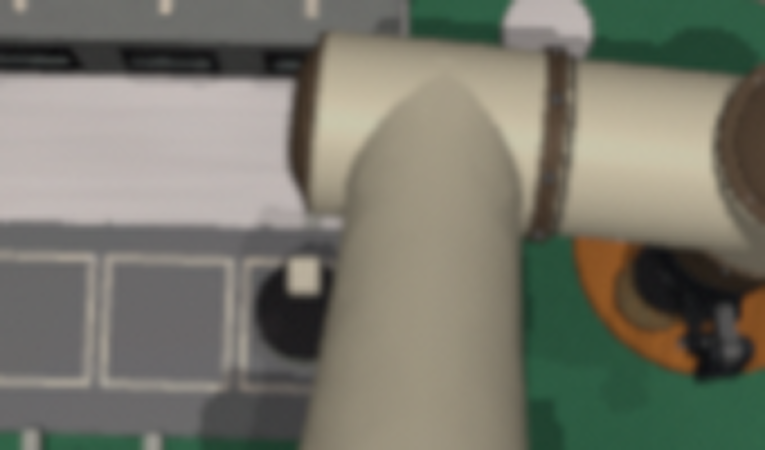

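>>> {"fn": "drive_tool", "kwargs": {"plan": [[[0,-0.002,0.01],0],[[0,0,0.02],0],[[0,0,0.02],0],[[0,0,0.012],0],[[0,0,0.006],0],[[0,0,0],0]]}}

```text
clock: 22.0
position: [560.0, -216.8, 83.3]
ee_rot: [0.756, -0.654, 0.0, 0.0]
contact_force: [-0.7, 0.9, 0.9]
gripper_width: 85.0
```

>>> {"fn": "drive_tool", "kwargs": {"plan": [[[0,0,0],0],[[0,0,0],0],[[0,0,0],0],[[0,0,0],0],[[0,0,0],0],[[0,0,0],0]], "fingers": 1}}

```text
clock: 22.75
position: [560.0, -216.9, 84.2]
ee_rot: [0.756, -0.654, 0.0, -0.0]
contact_force: [-2.0, -0.7, 4.9]
gripper_width: 52.8
```

>>> {"fn": "drive_tool", "kwargs": {"plan": [[[0,0,-0.005],0],[[0,0,-0.01],0],[[0,0,-0.02],0],[[0,0,-0.03],0],[[0,0,-0.03],0],[[0,0,-0.02],0],[[0,0,0],0]]}}

```text
clock: 23.62
position: [560.8, -216.8, 200.3]
ee_rot: [0.756, -0.654, 0.002, -0.001]
contact_force: [0.4, 0.1, -2.6]
gripper_width: 52.6
```

```bash
python3 go.py 541 195.8 190 -1.6; python3 -c "
from h import *
crop(get('scene'),'s9',110,40,280,210,4)"
```

```text
clk 23.62 pos [ 560.8 -216.8  200.3] phi -81.7 j1,j6 [-5.7 14. ] w 52.6 F [ 0.4  0.1 -2.6]
turn -80.1 j6 final 68.5 shift m [ -31.3 -411.9   10.3]
```

View pics/s9.png

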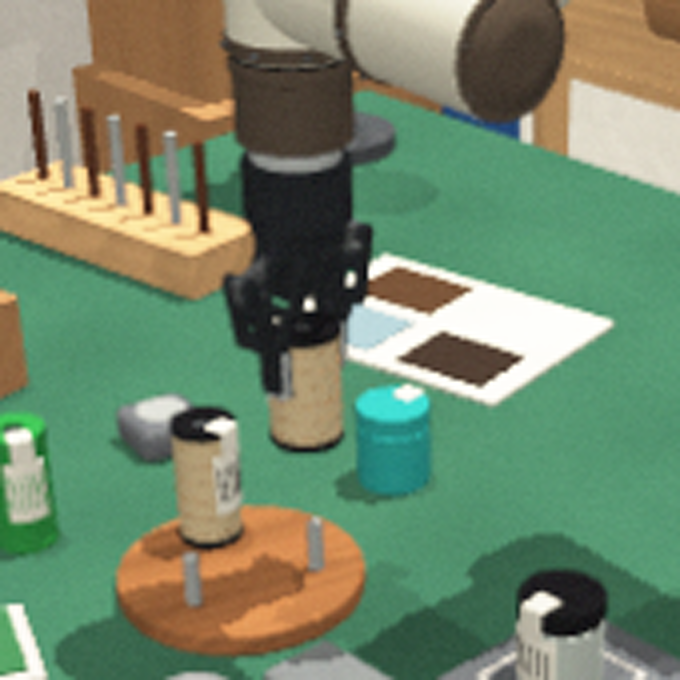

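>>> {"fn": "drive_tool", "kwargs": {"plan": [[[0,0,0],-10],[[0,0,0],-10],[[0,0,0],-10],[[0,0,0],-10],[[0,0,0],-10],[[0,0,0],-10],[[0,0,0],-10],[[0,0,0],-10.1],[[0,0,0],0]]}}

```text
clock: 24.8
position: [559.1, -216.5, 196.7]
ee_rot: [1.0, -0.016, -0.001, -0.0]
contact_force: [-1.0, -0.7, -1.9]
gripper_width: 52.8
```

>>> {"fn": "drive_tool", "kwargs": {"plan": [[[-0.002,-0.02,0],0],[[-0.003,-0.035,0],0],[[-0.003,-0.04,0],0],[[-0.003,-0.04,0],0],[[-0.003,-0.04,0],0],[[-0.003,-0.04,0],0],[[-0.003,-0.04,0],0],[[-0.003,-0.04,0],0],[[-0.003,-0.04,0],0],[[-0.003,-0.04,0],0],[[-0.002,-0.025,0],0],[[0,-0.012,0],0]]}}

```text
clock: 26.3
position: [539.8, 197.8, 198.0]
ee_rot: [1.0, -0.014, -0.0, 0.0]
contact_force: [-0.3, -0.5, -2.2]
gripper_width: 53.0
```

>>> {"fn": "drive_tool", "kwargs": {"plan": [[[0,0,0],0],[[0,0,0],0]]}}

```text
clock: 26.55
position: [540.5, 195.2, 198.2]
ee_rot: [1.0, -0.015, -0.0, 0.0]
contact_force: [-0.6, 0.5, -1.1]
gripper_width: 52.8
```

```bash
python3 go.py 541 195.8 86 -1.6; python3 -c "
from h import *
crop(get('scene'),'s10',190,50,370,230,4)"
```

```text
clk 26.55 pos [540.5 195.2 198.2] phi -1.7 j1,j6 [36.  52.3] w 52.8 F [-0.6  0.5 -1.1]
turn -0.1 j6 final 68.5 shift m [  0.5  -0.6 112.2]
```

View pics/s10.png

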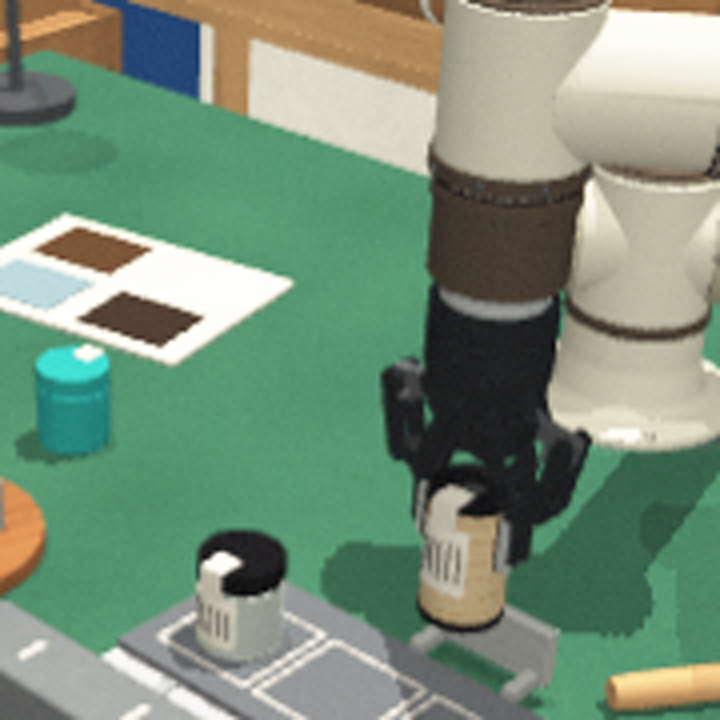

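>>> {"fn": "drive_tool", "kwargs": {"plan": [[[0,0,0.02],0],[[0,0,0.03],0],[[0,0,0.03],0],[[0,0,0.02],0],[[0,0,0.008],0],[[0,0,0.003],0],[[0,0,0],0],[[0,0,0],0]]}}

```text
clock: 27.6
position: [541.2, 196.2, 88.2]
ee_rot: [1.0, -0.014, 0.001, -0.0]
contact_force: [0.7, 0.0, -2.2]
gripper_width: 52.6
```

>>> {"fn": "drive_tool", "kwargs": {"plan": [[[0,0,0.001],0],[[0,0,0.001],0],[[0,0,0.001],0],[[0,0,0],0],[[0,0,0],0]]}}

```text
clock: 28.22
position: [540.7, 196.0, 84.3]
ee_rot: [1.0, -0.014, 0.0, 0.0]
contact_force: [-0.4, 1.3, -1.9]
gripper_width: 53.4
```

```bash
python3 go.py 541 195.8 84 -1.6; python3 -c "
from h import *
crop(get('scene'),'s11',190,120,370,260,4)"
```

```text
clk 28.23 pos [540.7 196.   84.3] phi -1.7 j1,j6 [36.1 52.3] w 53.4 F [-0.4  1.3 -1.9]
turn -0.1 j6 final 68.5 shift m [0.3 0.2 0.3]
```

View pics/s11.png

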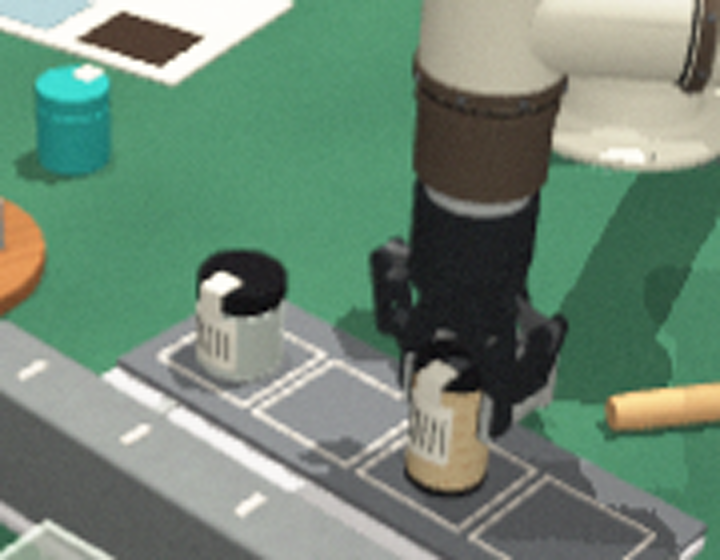

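>>> {"fn": "drive_tool", "kwargs": {"plan": [[[0,0,0.001],0],[[0,0,0],0],[[0,0,0],0]]}}

```text
clock: 28.65
position: [541.0, 196.0, 84.2]
ee_rot: [1.0, -0.014, 0.0, -0.0]
contact_force: [-1.8, -1.1, 6.3]
gripper_width: 53.2
```

>>> {"fn": "drive_tool", "kwargs": {"plan": [[[0,0,0],0],[[0,0,0],0],[[0,0,0],0],[[0,0,0],0],[[0,0,0],0]], "fingers": -1}}

```text
clock: 29.28
position: [540.7, 196.0, 83.2]
ee_rot: [1.0, -0.014, -0.0, 0.0]
contact_force: [-0.2, 0.0, -0.2]
gripper_width: 85.4
```

>>> {"fn": "drive_tool", "kwargs": {"plan": [[[0,0,-0.02],0],[[0,0,-0.05],0],[[0,0,-0.05],0],[[0,0,-0.04],0],[[0,0,-0.01],0],[[0,0,0],0]]}}

```text
clock: 30.02
position: [540.5, 196.0, 253.4]
ee_rot: [1.0, -0.015, 0.0, -0.0]
contact_force: [-0.3, -0.2, -0.3]
gripper_width: 85.4
```

```bash
python3 go.py 580.3 -315 250 100.4;python3 go.py 580.3 -315 250 -79.6
```

```text
clk 30.02 pos [540.5 196.  253.4] phi -1.7 j1,j6 [36.1 52.3] w 85.4 F [-0.3 -0.2 -0.3]
turn -102.1 j6 final 218.9 shift m [-509.8  -53.1    3.4]
clk 30.02 pos [540.5 196.  253.4] phi -1.7 j1,j6 [36.1 52.3] w 85.4 F [-0.3 -0.2 -0.3]
turn 77.9 j6 final 38.9 shift m [509.8  53.1   3.4]
```

>>> {"fn": "drive_tool", "kwargs": {"plan": [[[0,0,0],9.7],[[0,0,0],9.7],[[0,0,0],9.7],[[0,0,0],9.7],[[0,0,0],9.7],[[0,0,0],9.8],[[0,0,0],9.8],[[0,0,0],9.8]]}}

```text
clock: 31.02
position: [539.9, 195.6, 250.8]
ee_rot: [0.767, -0.642, -0.001, 0.002]
contact_force: [0.2, 0.2, -1.1]
gripper_width: 85.7
```

>>> {"fn": "drive_tool", "kwargs": {"plan": [[[0.046,0.004,0],0],[[0.046,0.005,0],0],[[0.046,0.005,0],0],[[0.046,0.005,0],0],[[0.046,0.005,0],0],[[0.046,0.005,0],0],[[0.046,0.005,0],0],[[0.046,0.005,0],0],[[0.046,0.005,0],0],[[0.046,0.004,0],0],[[0.03,0.003,0],0],[[0.02,0.002,0],0]]}}

```text
clock: 32.52
position: [580.3, -316.3, 250.6]
ee_rot: [0.768, -0.64, -0.002, 0.001]
contact_force: [0.3, 0.6, 0.9]
gripper_width: 85.7
```

```bash
python3 go.py 580.3 -315 89 -79.6; python3 -c "
from h import *
crop(get('scene'),'s12',100,40,280,230,4)
crop(get('top'),'t12',130,140,290,230,5)"
```

```text
clk 32.52 pos [ 580.3 -316.3  250.6] phi -79.6 j1,j6 [-14.6  25. ] w 85.7 F [0.3 0.6 0.9]
turn -0.0 j6 final 38.9 shift m [ -1.3  -0.3 161.6]
```

View pics/t12.png

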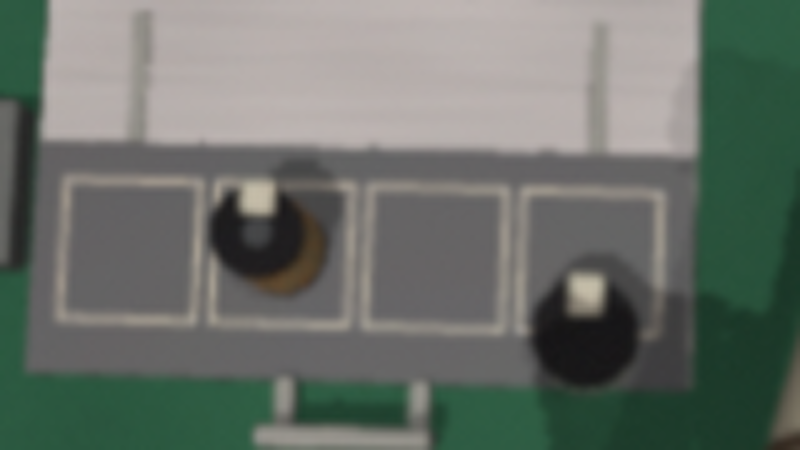

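View pics/s12.png

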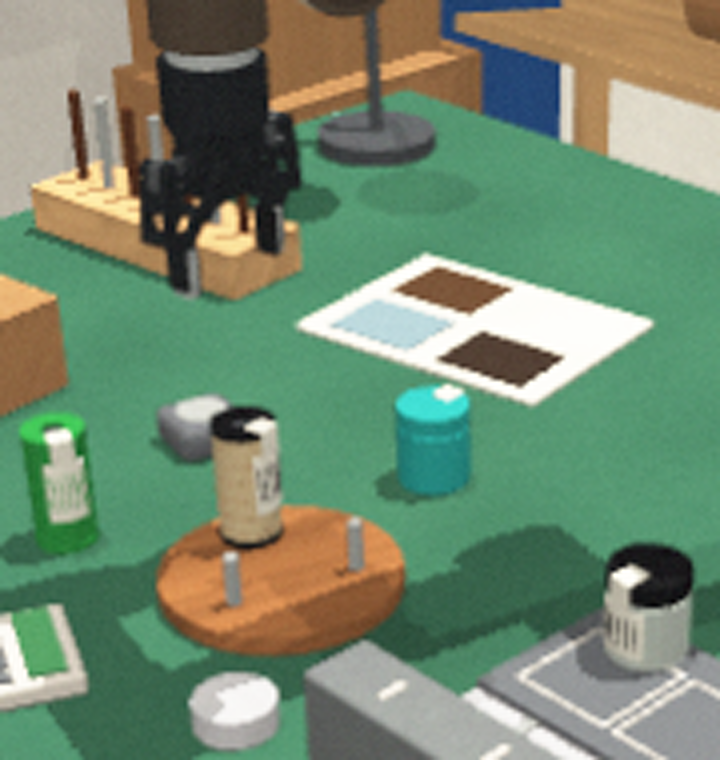

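>>> {"fn": "drive_tool", "kwargs": {"plan": [[[-0.001,0,0.03],0],[[0,0,0.04],0],[[0,0,0.03],0],[[0,0,0.02],0],[[0,0,0.02],0],[[0,0,0.015],0],[[0,0,0.005],0],[[0,0,0],0]]}}

```text
clock: 33.62
position: [581.0, -314.0, 93.4]
ee_rot: [0.769, -0.64, 0.0, 0.0]
contact_force: [-0.6, -0.5, -0.2]
gripper_width: 85.3
```

>>> {"fn": "drive_tool", "kwargs": {"plan": [[[0,0,0],0],[[0,0,0],0],[[0,0,0],0],[[0,0,0],0],[[0,0,0],0],[[0,0,0],0]], "fingers": 1}}

```text
clock: 34.38
position: [580.9, -314.4, 94.3]
ee_rot: [0.769, -0.64, 0.0, 0.0]
contact_force: [-2.1, 1.1, 6.0]
gripper_width: 49.0
```

```bash
python3 go.py
```

```text
clk 34.38 pos [ 580.9 -314.4   94.3] phi -79.5 j1,j6 [-14.4  24.8] w 49.0 F [-2.1  1.1  6. ]
```

>>> {"fn": "drive_tool", "kwargs": {"plan": [[[0,0,-0.005],0],[[0,0,-0.01],0],[[0,0,-0.02],0],[[0,0,-0.03],0],[[0,0,-0.03],0],[[0,0,-0.03],0],[[0,0,0],0]]}}

```text
clock: 35.25
position: [582.3, -314.6, 221.5]
ee_rot: [0.769, -0.64, 0.003, -0.001]
contact_force: [-0.7, 0.3, -1.5]
gripper_width: 48.7
```

```bash
python3 go.py 543.7 288 205 -181; python3 -c "
from h import *
crop(get('scene'),'s13',100,10,280,200,4)"
```

```text
clk 35.25 pos [ 582.3 -314.6  221.5] phi -79.5 j1,j6 [-14.4  24.8] w 48.7 F [-0.7  0.3 -1.5]
turn 101.5 j6 final -118.9 shift m [ 49.1 601.9  16.5]
```

View pics/s13.png

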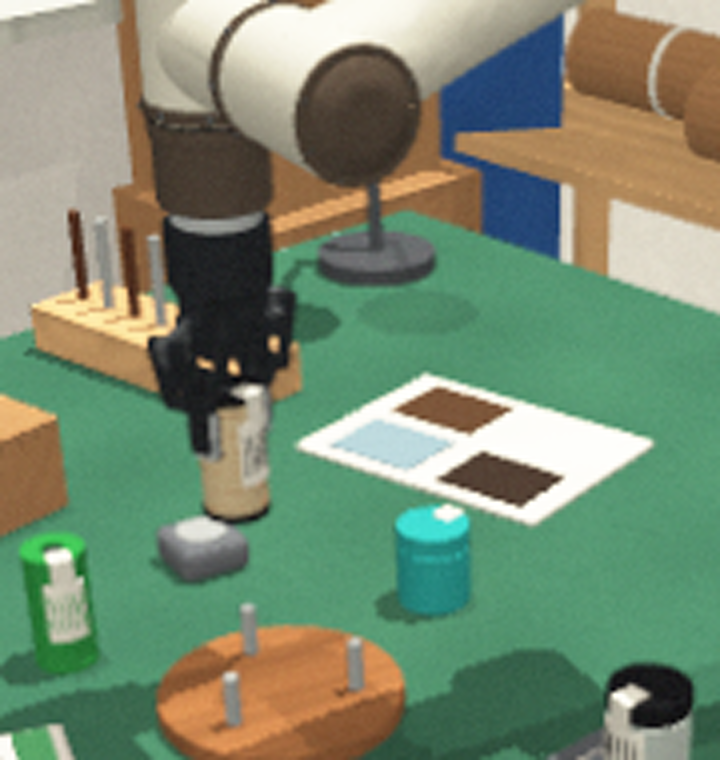

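>>> {"fn": "drive_tool", "kwargs": {"plan": [[[0,0,0],10.1],[[0,0,0],10.1],[[0,0,0],10.1],[[0,0,0],10.1],[[0,0,0],10.1],[[0,0,0],10.2],[[0,0,0],10.2],[[0,0,0],10.2],[[0,0,0],10.2],[[0,0,0],10.2],[[0,0,0],0]]}}

```text
clock: 36.67
position: [580.1, -313.8, 216.1]
ee_rot: [0.008, 1.0, 0.001, -0.002]
contact_force: [0.1, 0.2, -1.7]
gripper_width: 48.6
```

>>> {"fn": "drive_tool", "kwargs": {"plan": [[[0.003,0.03,0],0],[[0.004,0.05,0],0],[[0.004,0.05,0],0],[[0.004,0.05,0],0],[[0.004,0.05,0],0],[[0.004,0.05,0],0],[[0.004,0.05,0],0],[[0.004,0.05,0],0],[[0.004,0.05,0],0],[[0.004,0.05,0],0],[[0.004,0.05,0],0],[[0.003,0.04,0],0]]}}

```text
clock: 38.17
position: [544.6, 258.3, 217.2]
ee_rot: [0.007, 1.0, -0.0, -0.001]
contact_force: [-0.1, -0.6, -2.0]
gripper_width: 48.8
```

>>> {"fn": "drive_tool", "kwargs": {"plan": [[[0.003,0.03,0],0],[[0,0,0],0],[[0,0,0],0]]}}

```text
clock: 38.55
position: [542.5, 286.0, 217.4]
ee_rot: [0.008, 1.0, -0.001, -0.001]
contact_force: [-0.0, -0.7, -0.8]
gripper_width: 48.7
```

```bash
python3 go.py 543.7 288 98 -181; python3 -c "
from h import *
crop(get('scene'),'s14',210,50,390,240,4)"
```

```text
clk 38.55 pos [542.5 286.  217.4] phi 179.0 j1,j6 [  42.9 -133.9] w 48.7 F [-0.  -0.7 -0.8]
turn 360.0 j6 final -118.9 shift m [ -1.2   2.  119.4]
```

View pics/s14.png

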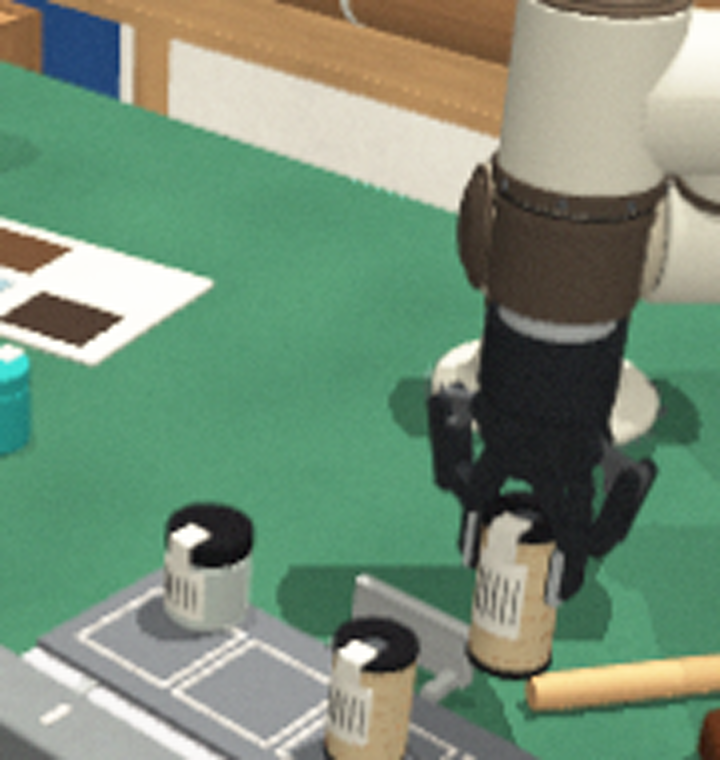

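>>> {"fn": "drive_tool", "kwargs": {"plan": [[[-0.001,0.002,0.02],0],[[0,0,0.03],0],[[0,0,0.03],0],[[0,0,0.02],0],[[0,0,0.012],0],[[0,0,0.007],0],[[0,0,0.001],0],[[0,0,0],0],[[0,0,0],0]]}}

```text
clock: 39.72
position: [544.3, 288.9, 99.1]
ee_rot: [0.009, 1.0, 0.0, 0.001]
contact_force: [-0.7, -0.0, -1.8]
gripper_width: 49.0
```

```bash
python3 go.py 543.7 288 94.5 179
```

```text
clk 39.73 pos [544.3 288.9  99.1] phi 179.0 j1,j6 [  43. -134.] w 49.0 F [-0.7 -0.  -1.8]
turn -0.0 j6 final 241.1 shift m [ 0.6 -0.9  4.6]
```

>>> {"fn": "drive_tool", "kwargs": {"plan": [[[0,-0.001,0.001],0],[[0,0,0.001],0],[[0,0,0.001],0],[[0,0,0.001],0],[[0,0,0.001],0],[[0,0,0],0],[[0,0,0],0]]}}

```text
clock: 40.6
position: [544.2, 287.6, 94.3]
ee_rot: [0.009, 1.0, 0.0, 0.0]
contact_force: [-1.5, -1.4, 5.1]
gripper_width: 49.2
```

```bash
python3 go.py 543.7 288 94.5 179; python3 -c "
from h import *
crop(get('scene'),'s15',210,120,390,260,4)"
```

```text
clk 40.6 pos [544.2 287.6  94.3] phi 179.0 j1,j6 [  42.9 -134. ] w 49.2 F [-1.5 -1.4  5.1]
turn -0.0 j6 final 241.1 shift m [ 0.5  0.4 -0.2]
```

View pics/s15.png

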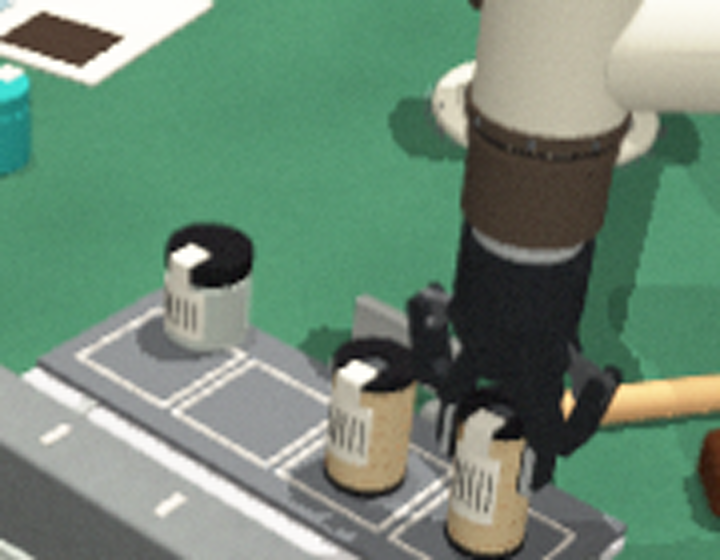

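>>> {"fn": "drive_tool", "kwargs": {"plan": [[[0,0,0],0],[[0,0,0],0],[[0,0,0],0],[[0,0,0],0],[[0,0,0],0]], "fingers": -0.7}}

```text
clock: 41.28
position: [544.0, 287.6, 93.2]
ee_rot: [0.009, 1.0, -0.0, -0.0]
contact_force: [-1.1, 0.3, 1.0]
gripper_width: 72.8
```

>>> {"fn": "drive_tool", "kwargs": {"plan": [[[0,0,-0.02],0],[[0,0,-0.05],0],[[0,0,-0.05],0],[[0,0,-0.04],0],[[0,0,0],-10.7],[[0,0,0],-10.7],[[0,0,0],-10.7],[[0,0,0],-10.7],[[0,0,0],-10.7],[[0,0,0],-10.7],[[0,0,0],-10.7],[[0,0,0],-5.1]]}}

```text
clock: 42.78
position: [543.9, 287.6, 253.2]
ee_rot: [-0.637, 0.771, 0.0, -0.0]
contact_force: [-0.5, 0.5, 0.5]
gripper_width: 72.9
```

```bash
python3 go.py 450 -250 255 259
```

```text
clk 42.77 pos [543.9 287.6 253.2] phi -100.9 j1,j6 [ 42.9 -53.8] w 72.9 F [-0.5  0.5  0.5]
turn -359.9 j6 final 378.1 shift m [545.6 -10.4  -1.8]
```

>>> {"fn": "drive_tool", "kwargs": {"plan": [[[0.045,-0.001,0],0],[[0.045,-0.001,0],0],[[0.045,-0.001,0],0],[[0.045,-0.001,0],0],[[0.045,-0.001,0],0],[[0.045,-0.001,0],0],[[0.045,-0.001,0],0],[[0.045,-0.001,0],0],[[0.045,-0.001,0],0],[[0.045,-0.001,0],0],[[0.045,0,0],0],[[0.045,0,0],0]], "fingers": -1}}

```text
clock: 44.28
position: [449.8, -245.6, 253.5]
ee_rot: [-0.636, 0.772, -0.0, 0.0]
contact_force: [0.4, 0.4, -0.5]
gripper_width: 85.5
```

```bash
python3 -c "
from h import *
crop(get('scene'),'s16',200,120,390,260,4)
crop(get('top'),'t16',130,140,290,230,5)"
```

```text
(no output)
```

View pics/t16.png

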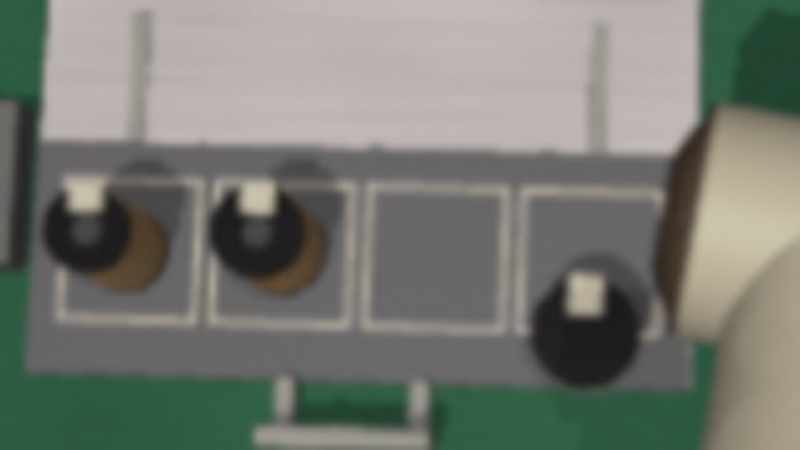

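View pics/s16.png

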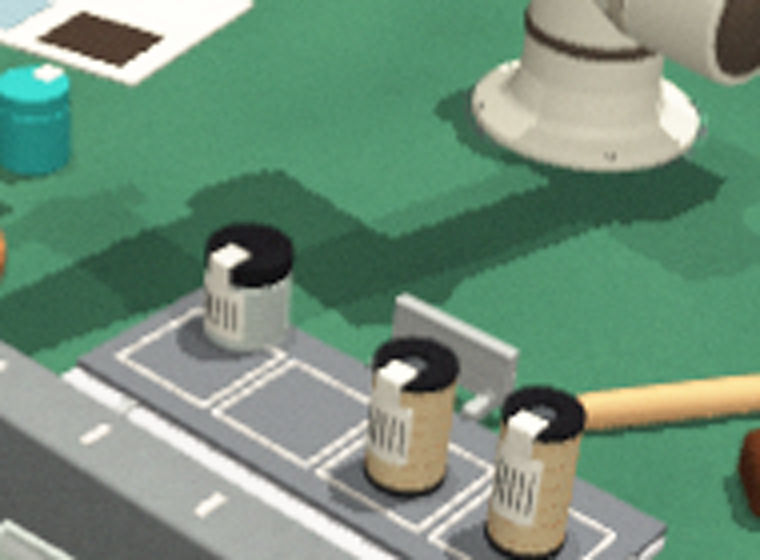

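```bash
cat > chk.py <<'E'
from m import *
import sys
def chk(rois,n=2):
    d=grab("top",n); S=8; out={}
    for nm,x0,y0,x1,y1,z in rois:
        big=cv2.resize(d["image"][y0:y1,x0:x1],None,fx=S,fy=S,interpolation=cv2.INTER_CUBIC).astype(int)
        mx,mn=big.max(2),big.min(2)
        w8=((mn>150)&(mx-mn<60)).astype(np.uint8)
        dk=(mx<52).astype(np.uint8)
        n_,l,st,ce=cv2.connectedComponentsWithStats(dk); k=1+np.argmax(st[1:,4]); dk=(l==k)
        # tab: bright comp nearest dark centre
        n_,l,st,ce2=cv2.connectedComponentsWithStats(w8)
        i=min((i for i in range(1,n_) if st[i,4]>150),key=lambda i:np.hypot(*(ce2[i]-ce[k])))
        u=(dk|(l==i)).astype(np.uint8)
        cs,_=cv2.findContours(dk.astype(np.uint8),cv2.RETR_EXTERNAL,cv2.CHAIN_APPROX_NONE);c=cv2.convexHull(max(cs,key=cv2.contourArea)).reshape(-1,2)
        W=lambda q:onz(d,(np.array(q,float).reshape(-1,2)+.5)/S-.5+[x0,y0],z)[:,:2]
        w=W(c).astype(np.float32);(a,b),r=cv2.minEnclosingCircle(w);el=cv2.fitEllipse(w)
        t=W(ce2[i])[0]; 
        cs,_=cv2.findContours((l==i).astype(np.uint8),cv2.RETR_EXTERNAL,cv2.CHAIN_APPROX_NONE)
        rect=cv2.minAreaRect(W(max(cs,key=cv2.contourArea)).astype(np.float32))
        v=t-np.array(el[0]);print(nm,"circ",np.round((a,b,2*r),1),"el",np.round(el[0]+el[1],1),"tab",t.round(1),"dir",np.degrees(np.arctan2(v[1],v[0])).round(1),np.hypot(*v).round(1),"tabrect",np.round(rect[1],1),round(rect[2],1))
E
python3 -c "
from chk import *
chk([('c',136,174,160,198,118),('a',170,174,194,198,108),('jar',234,190,264,220,90)])"; python3 go.py
```

```text
c circ [543.2 287.6  48.8] el [543.2 287.6  45.4  48.9] tab [563.8 290.1] dir 7.0 20.8 tabrect [16.7 15.1] 89.7
a circ [542.7 194.5  52.3] el [543.1 194.3  49.7  52. ] tab [563.  194.9] dir 1.7 20.0 tabrect [14.8 15.5] 86.5
jar circ [488.6  11.9  60.9] el [488.9  12.3  59.1  60.6] tab [510.9  13.1] dir 2.0 22.0 tabrect [16.2 11.9] 0.0
clk 44.48 pos [ 449.8 -244.9  253.1] phi -101.2 j1,j6 [-10.4  -0.8] w 85.3 F [-0.5  0.4  0.6]
```

```bash
python3 -c "
from h import *
d=get('scene')
crop(d,'s17a',290,195,352,270,8)
crop(d,'s17b',240,165,290,220,10)
for nm,X,Y,r,z0,h in(('c',543.3,287.7,25,18,100),('a',542.3,195,27,18,90),('jar',488.8,12,31,18,72)):
  print(nm,proj(d,[[X,Y,z0],[X,Y,z0+h],[X+r*np.cos(-.028),Y-r*.028,z0+h/2]]).round(1).tolist())
"
```

```text
c [[329.6, 253.2], [334.6, 221.5], [326.2, 242.3]]
a [[300.2, 237.1], [303.2, 209.3], [295.2, 228.1]]
jar [[260.1, 201.4], [261.1, 180.4], [253.3, 195.3]]
```

View pics/s17a.png

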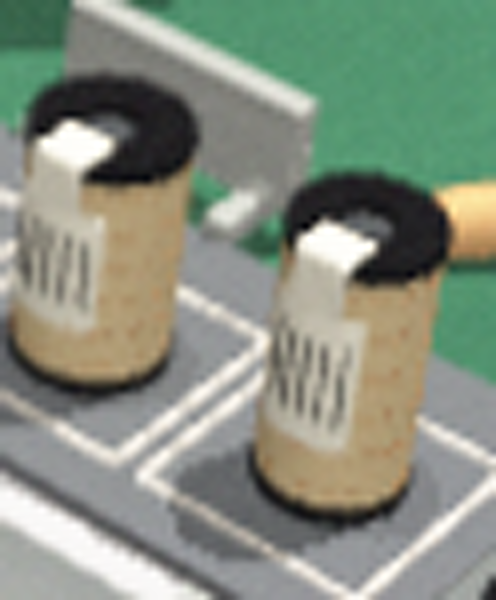

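View pics/s17b.png

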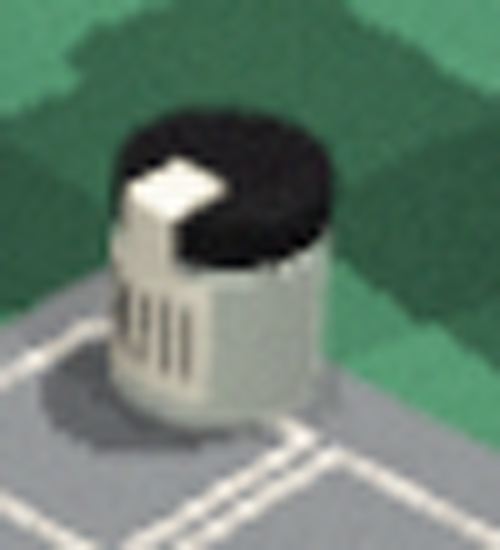

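```bash
python3 -c "
from h import *
d=get('scene')
def cyl(px,X,Y,r):
  c,v=ray(d,[px]);v=v[0];o=c[:2]-[X,Y];a=v[:2]@v[:2];b=o@v[:2];t=(-b-np.sqrt(b*b-a*(o@o-r*r)))/a;P=c+t*v
  return np.degrees(np.arctan2(P[1]-Y,P[0]-X)).round(1),P.round(1)
A=lambda x,y:(290+x/8-.5,195+y/8-.5)
B=lambda x,y:(240+x/10-.5,165+y/10-.5)
for nm,X,Y,r,z,f,edge,tl,neck in(
 ('c',543.3,287.7,25,118,A,(360,385),[(300,248),(325,220),(345,268),(378,243)],[(292,300),(343,312)]),
 ('a',542.3,195,27,108,A,(100,270),[(38,150),(62,120),(82,165),(115,140)],[(33,195),(80,208)]),
 ('jar',488.8,12,31,90,B,(210,345),[(130,190),(180,158),(178,222),(230,188)],[(118,250),(175,260)])):
  P=onz(d,[f(*q) for q in tl],z)[:,:2]; v1=P[1]-P[0];v2=P[3]-P[2]
  print(nm,'edge',cyl(f(*edge),X,Y,r),'neck',[cyl(f(*q),X,Y,r)[0] for q in neck],'tab radial',[np.degrees(np.arctan2(-v[1],-v[0])).round(1) for v in(v1,v2)],'tab mid',P.mean(0).round(1),np.degrees(np.arctan2(*(P.mean(0)-[X,Y])[::-1])).round(1))
"
```

```text
c edge (np.float64(45.2), array([560.9, 305.4,  73.1])) neck [np.float64(-13.0), np.float64(25.8)] tab radial [np.float64(7.4), np.float64(-1.8)] tab mid [560.2 290.2] 8.6
a edge (np.float64(36.8), array([563.9, 211.2,  68.4])) neck [np.float64(-19.8), np.float64(19.1)] tab radial [np.float64(12.8), np.float64(0.9)] tab mid [561.1 195. ] -0.0
jar edge (np.float64(40.1), array([512.5,  32. ,  47.5])) neck [np.float64(-19.6), np.float64(19.7)] tab radial [np.float64(2.0), np.float64(2.0)] tab mid [508.2  15. ] 8.8
```

```bash
python3 go.py 488.8 12.1 253 -1.6
```

```text
clk 44.58 pos [ 450.3 -243.8  253.3] phi -101.0 j1,j6 [-10.3  -0.8] w 85.8 F [ 0.7 -0.3 -0.1]
turn -99.4 j6 final 87.0 shift m [  31.4 -256.9    0.3]
```

>>> {"fn": "drive_tool", "kwargs": {"plan": [[[0,0,0],-9.9],[[0,0,0],-9.9],[[0,0,0],-9.9],[[0,0,0],-9.9],[[0,0,0],-9.9],[[0,0,0],-9.9],[[0,0,0],-10],[[0,0,0],-10],[[0,0,0],-10],[[0,0,0],-10]], "fingers": -1}}

```text
clock: 45.82
position: [450.6, -243.0, 253.5]
ee_rot: [1.0, -0.01, 0.0, -0.0]
contact_force: [0.3, 1.1, 0.0]
gripper_width: 85.4
```

>>> {"fn": "drive_tool", "kwargs": {"plan": [[[0.004,-0.035,0],0],[[0.004,-0.035,0],0],[[0.004,-0.035,0],0],[[0.004,-0.035,0],0],[[0.004,-0.035,0],0],[[0.004,-0.035,0],0],[[0.004,-0.03,0],0],[[0.003,-0.017,0],0],[[0,0,0.04],0],[[0,0,0.04],0],[[0,0,0],0],[[0,0,0],0]]}}

```text
clock: 47.32
position: [489.7, 12.0, 174.8]
ee_rot: [1.0, -0.014, 0.001, -0.0]
contact_force: [-0.1, 0.3, 0.4]
gripper_width: 85.2
```

```bash
python3 go.py 488.8 12.1 62 -1.6
```

```text
clk 47.33 pos [489.7  12.  174.8] phi -1.6 j1,j6 [20.5 67.9] w 85.2 F [-0.1  0.3  0.4]
turn -0.0 j6 final 87.0 shift m [-9.000e-01 -1.000e-01  1.128e+02]
```

>>> {"fn": "drive_tool", "kwargs": {"plan": [[[-0.001,0,0.03],0],[[0,0,0.03],0],[[0,0,0.02],0],[[0,0,0.02],0],[[0,0,0.01],0],[[0,0,0.003],0],[[0,0,0],0]]}}

```text
clock: 48.2
position: [488.3, 11.9, 61.1]
ee_rot: [1.0, -0.014, 0.001, -0.0]
contact_force: [0.0, 0.1, 0.4]
gripper_width: 85.6
```

>>> {"fn": "drive_tool", "kwargs": {"plan": [[[0,0,0],0],[[0,0,0],0],[[0,0,0],0],[[0,0,0],0],[[0,0,0],0],[[0,0,0],0]], "fingers": 1}}

```text
clock: 48.95
position: [488.5, 12.1, 61.4]
ee_rot: [1.0, -0.014, 0.001, -0.0]
contact_force: [-0.8, 1.7, 5.3]
gripper_width: 60.7
```

```bash
python3 go.py
```

```text
clk 48.95 pos [488.5  12.1  61.4] phi -1.6 j1,j6 [20.5 67.8] w 60.7 F [-0.8  1.7  5.3]
```

>>> {"fn": "drive_tool", "kwargs": {"plan": [[[0,0,-0.005],0],[[0,0,-0.01],0],[[0,0,-0.01],3],[[0.012,0,0],0],[[0.02,0,0],0],[[0.013,0,0],0],[[0,0,0],0],[[0,0,0],0]]}}

```text
clock: 49.95
position: [531.6, 7.9, 84.8]
ee_rot: [0.999, -0.041, -0.001, 0.0]
contact_force: [-1.2, 0.6, -2.0]
gripper_width: 61.0
```

```bash
python3 go.py 536 12.3 66 -4.6
```

```text
clk 49.95 pos [531.6   7.9  84.8] phi -4.7 j1,j6 [18.3 67. ] w 61.0 F [-1.2  0.6 -2. ]
turn -0.1 j6 final 84.1 shift m [ 4.  -4.8 18.8]
```

Jar back in hand (61 mm); correcting and setting it down at the same grip height (61.5).

>>> {"fn": "drive_tool", "kwargs": {"plan": [[[0.004,-0.005,0.005],0],[[0,0,0.01],0],[[0,0,0.004],0],[[0,0,0.001],0],[[0,0,0.001],0],[[0,0,0],0],[[0,0,0],0]]}}

```text
clock: 50.82
position: [537.0, 12.8, 64.5]
ee_rot: [0.999, -0.041, 0.0, -0.0]
contact_force: [0.3, 0.1, -2.8]
gripper_width: 61.0
```

```bash
python3 go.py 536 12.3 61.5 -4.6
```

```text
clk 50.83 pos [537.   12.8  64.5] phi -4.7 j1,j6 [18.7 66.7] w 61.0 F [ 0.3  0.1 -2.8]
turn -0.1 j6 final 84.1 shift m [-1.   0.5  3. ]
```

>>> {"fn": "drive_tool", "kwargs": {"plan": [[[-0.001,0,0.001],0],[[0,0,0.001],0],[[0,0,0.001],0],[[0,0,0],0],[[0,0,0],0]]}}

```text
clock: 51.45
position: [535.9, 12.8, 61.5]
ee_rot: [0.999, -0.041, 0.0, -0.0]
contact_force: [-1.8, 0.4, 0.6]
gripper_width: 61.1
```

>>> {"fn": "drive_tool", "kwargs": {"plan": [[[0,0,0],0],[[0,0,0],0],[[0,0,0],0],[[0,0,0],0],[[0,0,0],0]], "fingers": -1}}

```text
clock: 52.08
position: [535.9, 12.8, 61.3]
ee_rot: [0.999, -0.041, 0.0, -0.0]
contact_force: [-0.0, 0.3, 0.7]
gripper_width: 85.3
```

>>> {"fn": "drive_tool", "kwargs": {"plan": [[[0,0,-0.02],0],[[0,0,-0.05],0],[[0,0,-0.05],0],[[0,0,-0.05],0],[[0,0,-0.02],0],[[0,0,0],0]]}}

```text
clock: 52.82
position: [536.5, 13.0, 253.0]
ee_rot: [0.999, -0.041, 0.002, -0.001]
contact_force: [-0.6, -0.3, -0.7]
gripper_width: 85.4
```

```bash
python3 go.py 544 287.7 250 6.5;python3 go.py 544 287.7 250 -1.6
```

```text
clk 52.83 pos [536.5  13.  253. ] phi -4.7 j1,j6 [18.7 66.6] w 85.4 F [-0.6 -0.3 -0.7]
turn -11.2 j6 final 68.6 shift m [  38.5 -272.1    3. ]
clk 52.83 pos [536.5  13.  253. ] phi -4.7 j1,j6 [18.7 66.6] w 85.4 F [-0.6 -0.3 -0.7]
turn -3.1 j6 final 60.5 shift m [-2.000e-01 -2.748e+02  3.000e+00]
```

>>> {"fn": "drive_tool", "kwargs": {"plan": [[[0,0,0],-8.7],[[0.003,-0.03,0],0],[[0.003,-0.03,0],0],[[0.003,-0.03,0],0],[[0.003,-0.03,0],0],[[0.003,-0.03,0],0],[[0.003,-0.03,0],0],[[0.003,-0.03,0],0],[[0.003,-0.03,0],0],[[0.0026,-0.0335,0],0],[[0,0,0.03],0],[[0,0,0],0]]}}

```text
clock: 54.32
position: [541.1, 286.5, 216.7]
ee_rot: [0.999, 0.035, -0.004, 0.003]
contact_force: [-0.2, 0.3, 0.5]
gripper_width: 85.2
```

>>> {"fn": "drive_tool", "kwargs": {"plan": [[[0,0,0],0]], "fingers": -0.7}}

```text
clock: 54.45
position: [543.3, 287.2, 221.1]
ee_rot: [0.999, 0.035, -0.0, 0.001]
contact_force: [-0.3, -0.0, 0.5]
gripper_width: 73.1
```

```bash
python3 go.py 544 287.7 94 4; python3 -c "
from h import *
crop(get('scene'),'s18',210,80,390,260,4)"
```

```text
clk 54.45 pos [543.3 287.2 221.1] phi 4.0 j1,j6 [42.9 51.1] w 73.1 F [-0.3 -0.   0.5]
turn 0.0 j6 final 66.1 shift m [  0.7  -0.5 127.1]
```

View pics/s18.png

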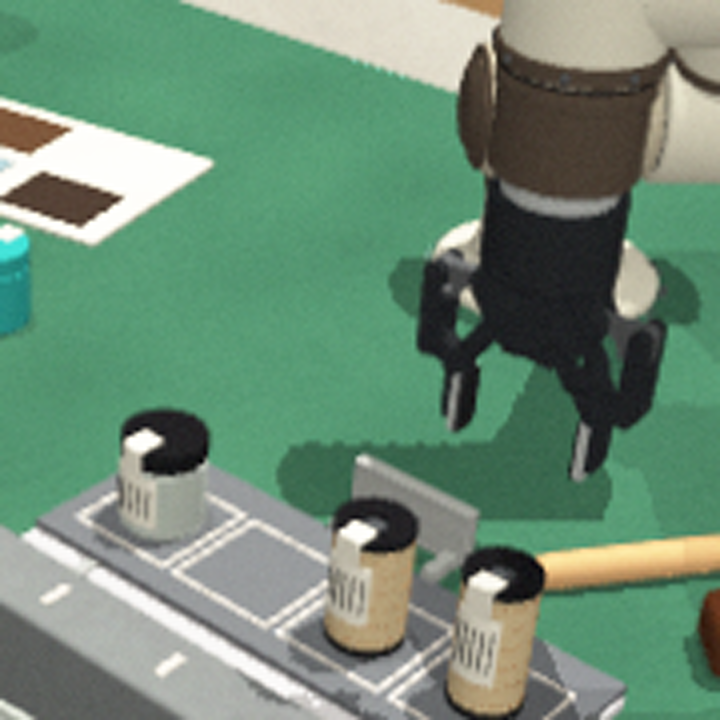

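>>> {"fn": "drive_tool", "kwargs": {"plan": [[[0,0,0.03],0],[[0,0,0.03],0],[[0,0,0.03],0],[[0,0,0.02],0],[[0,0,0.012],0],[[0,0,0.005],0],[[0,0,0],0],[[0,0,0],0]]}}

```text
clock: 55.5
position: [543.6, 287.9, 95.3]
ee_rot: [0.999, 0.035, 0.001, -0.001]
contact_force: [0.4, -0.0, -0.3]
gripper_width: 72.4
```

>>> {"fn": "drive_tool", "kwargs": {"plan": [[[0,0,0],0],[[0,0,0],0],[[0,0,0],0],[[0,0,0],0],[[0,0,0],0]], "fingers": 1}}

```text
clock: 56.12
position: [543.6, 288.0, 95.2]
ee_rot: [0.999, 0.035, 0.001, -0.0]
contact_force: [-0.6, 0.8, 4.8]
gripper_width: 48.8
```

>>> {"fn": "drive_tool", "kwargs": {"plan": [[[0,0,-0.003],0],[[0,0,0],4],[[0,0,0],4],[[0,0,0],0],[[0,0,0.002],0],[[0,0,0],0],[[0,0,0],0]]}}

```text
clock: 57.0
position: [543.0, 287.3, 95.3]
ee_rot: [0.999, -0.034, -0.0, 0.0]
contact_force: [-0.8, -0.9, 0.1]
gripper_width: 48.8
```

```bash
python3 go.py 543.7 288 94 -4; python3 -c "
from h import *
crop(get('scene'),'s19',290,185,352,270,8)"
```

```text
clk 57.0 pos [543.  287.3  95.3] phi -3.9 j1,j6 [43.  43.1] w 48.8 F [-0.8 -0.9  0.1]
turn 0.1 j6 final 58.1 shift m [ 0.7 -0.8  1.3]
```

View pics/s19.png

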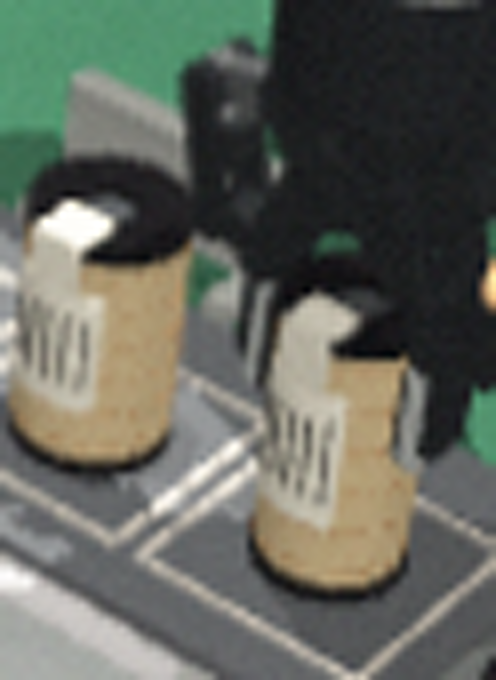

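>>> {"fn": "drive_tool", "kwargs": {"plan": [[[0,0,0.001],0],[[0,0,0],0],[[0,0,0],0]]}}

```text
clock: 57.42
position: [543.2, 287.3, 95.2]
ee_rot: [0.999, -0.034, 0.0, 0.0]
contact_force: [-1.3, -2.2, 5.5]
gripper_width: 48.8
```

>>> {"fn": "drive_tool", "kwargs": {"plan": [[[0,0,0],0],[[0,0,0],0],[[0,0,0],0],[[0,0,0],0],[[0,0,0],0]], "fingers": -0.7}}

```text
clock: 58.05
position: [543.1, 287.5, 94.2]
ee_rot: [0.999, -0.035, -0.0, -0.0]
contact_force: [-1.1, -0.4, -0.2]
gripper_width: 72.7
```

>>> {"fn": "drive_tool", "kwargs": {"plan": [[[0,0,-0.02],0],[[0,0,-0.05],0],[[0,0,-0.05],0],[[0,0,-0.04],0],[[0,0,0],10.7],[[0,0,0],10.7],[[0,0,0],10.7],[[0,0,0],10.7],[[0,0,0],10.7],[[0,0,0],10.7],[[0,0,0],10.7],[[0,0,0],10.7]]}}

```text
clock: 59.55
position: [543.0, 287.5, 254.3]
ee_rot: [0.708, -0.707, -0.0, 0.0]
contact_force: [-0.1, 0.9, 1.2]
gripper_width: 72.5
```

```bash
python3 go.py 450 -250 250 -91.6
```

```text
clk 59.55 pos [543.  287.5 254.3] phi -89.9 j1,j6 [ 43.  -42.9] w 72.5 F [-0.1  0.9  1.2]
turn 1.7 j6 final 27.5 shift m [539.9  78.    4.3]
```

>>> {"fn": "drive_tool", "kwargs": {"plan": [[[0.045,0.006,0],1.7],[[0.045,0.006,0],0],[[0.045,0.006,0],0],[[0.045,0.006,0],0],[[0.045,0.006,0],0],[[0.045,0.006,0],0],[[0.045,0.006,0],0],[[0.045,0.006,0],0],[[0.045,0.007,0],0],[[0.045,0.007,0],0],[[0.045,0.007,0],0],[[0.045,0.007,0],0]], "fingers": -1}}

```text
clock: 61.05
position: [456.2, -252.3, 254.5]
ee_rot: [-0.699, 0.715, -0.0, 0.0]
contact_force: [0.6, -0.6, 1.2]
gripper_width: 85.1
```

```bash
python3 -c "
from chk import *
chk([('c',136,174,160,198,118),('a',170,174,194,198,108),('jar',234,175,264,205,90)])
d=get('scene');crop(d,'s20',240,160,352,270,6);crop(get('top'),'t20',130,140,290,230,5)"; python3 go.py
```

```text
c circ [544.  286.8  48.9] el [543.7 286.9  45.7  48.9] tab [563.9 286.6] dir -0.8 20.2 tabrect [15.1 16.1] 89.7
a circ [544.3 194.2  52.4] el [544.1 194.4  50.2  51.9] tab [563.9 195. ] dir 1.7 19.8 tabrect [14.6 14.7] 85.2
jar circ [535.3  12.3  60.7] el [535.5  12.1  58.8  60.8] tab [558.2  11.4] dir -1.7 22.6 tabrect [14.5 19.4] 83.3
clk 61.25 pos [ 456.2 -251.5  254.1] phi -91.4 j1,j6 [-11.    9.6] w 85.7 F [0.4 0.6 0.3]
```

View pics/s20.png

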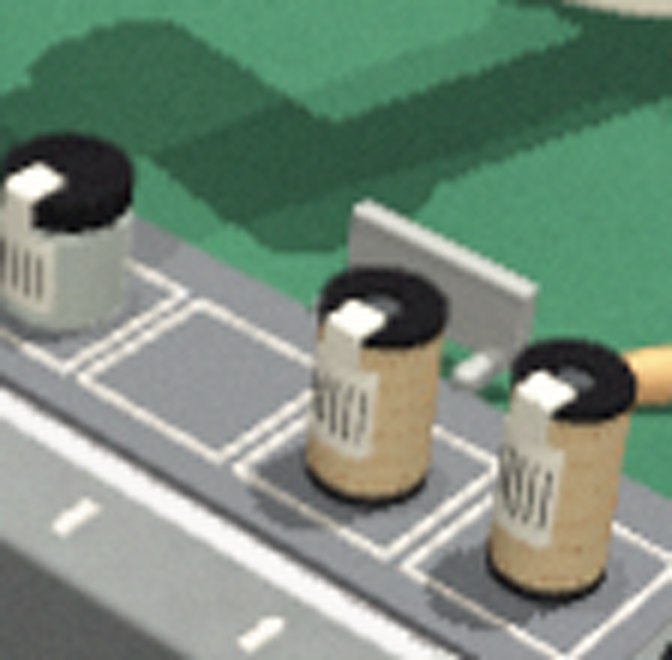

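View pics/t20.png

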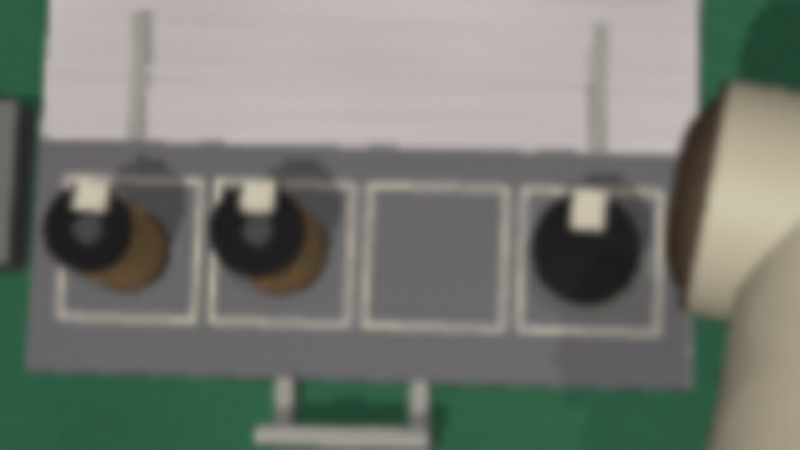

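```bash
python3 go.py 429 152.8 57.5 -91.6
```

```text
clk 61.25 pos [ 456.2 -251.5  254.1] phi -91.4 j1,j6 [-11.    9.6] w 85.7 F [0.4 0.6 0.3]
turn 0.2 j6 final -21.2 shift m [-403.4   38.5  196.6]
```

>>> {"fn": "drive_tool", "kwargs": {"plan": [[[-0.035,0.003,0],0],[[-0.038,0.004,0],0],[[-0.038,0.004,0],0],[[-0.038,0.004,0],0],[[-0.038,0.004,0],0],[[-0.038,0.004,0],0],[[-0.038,0.004,0],0],[[-0.038,0.004,0],0],[[-0.038,0.004,0],0],[[-0.038,0.003,0],0],[[-0.026,0,0],0],[[0,0,0],0]]}}

```text
clock: 62.75
position: [426.9, 155.0, 254.4]
ee_rot: [-0.701, 0.713, 0.0, 0.0]
contact_force: [0.5, 0.0, 0.5]
gripper_width: 85.4
```

>>> {"fn": "drive_tool", "kwargs": {"plan": [[[0,0,0.04],0],[[0,0,0.04],0],[[0,0,0.03],0],[[0,0,0.02],0],[[0,0,0],0],[[0,0,0],0]]}}

```text
clock: 63.5
position: [427.9, 153.1, 125.2]
ee_rot: [-0.699, 0.715, -0.0, 0.001]
contact_force: [-0.4, 0.3, -0.8]
gripper_width: 85.6
```

```bash
python3 go.py 429.5 152.7 57.5 -91.6
```

```text
clk 63.5 pos [427.9 153.1 125.2] phi -91.2 j1,j6 [ 40.3 -41.5] w 85.6 F [-0.4  0.3 -0.8]
turn 0.4 j6 final -21.2 shift m [ 0.3 -1.6 67.7]
```

>>> {"fn": "drive_tool", "kwargs": {"plan": [[[0,-0.002,0.025],0.4],[[0,0,0.025],0],[[0,0,0.012],0],[[0,0,0.005],0],[[0,0,0],0]]}}

```text
clock: 64.12
position: [429.9, 153.1, 57.8]
ee_rot: [-0.697, 0.717, -0.0, 0.0]
contact_force: [0.2, -0.1, -0.2]
gripper_width: 85.4
```

>>> {"fn": "drive_tool", "kwargs": {"plan": [[[0,0,0],0],[[0,0,0],0],[[0,0,0],0],[[0,0,0],0],[[0,0,0],0],[[0,0,0],0],[[0,0,0],0],[[0,0,0],0]], "fingers": 1}}

```text
clock: 65.12
position: [429.7, 152.9, 57.6]
ee_rot: [-0.697, 0.717, -0.0, 0.0]
contact_force: [-0.4, -2.4, 4.6]
gripper_width: 11.3
```

```bash
python3 go.py 526 150 57 -91.6
```

```text
clk 65.12 pos [429.7 152.9  57.6] phi -91.6 j1,j6 [ 40.1 -41.8] w 11.3 F [-0.4 -2.4  4.6]
turn -0.0 j6 final -17.5 shift m [  0.2 -96.3   0.6]
```

>>> {"fn": "drive_tool", "kwargs": {"plan": [[[0,-0.002,0],0],[[0,-0.004,0],0],[[0,-0.005,0],0],[[0,-0.005,0],0],[[0,-0.005,0],0],[[0,-0.005,0],0],[[0,-0.005,0],0],[[0,-0.005,0],0],[[0,-0.005,0],0],[[0,-0.005,0],0],[[0,-0.005,0],0],[[0,-0.005,0],0]]}}

```text
clock: 66.62
position: [485.3, 151.3, 57.6]
ee_rot: [-0.697, 0.717, 0.0, -0.0]
contact_force: [-1.8, -0.4, 6.4]
gripper_width: 10.8
```

>>> {"fn": "drive_tool", "kwargs": {"plan": [[[0,-0.005,0],0],[[0,-0.005,0],0],[[0,-0.005,0],0],[[0,-0.005,0],0],[[0,-0.005,0],0],[[0,-0.004,0],0],[[0,-0.003,0],0],[[0,-0.002,0],0],[[0,-0.001,0],0],[[0,0,0],0]]}}

```text
clock: 67.88
position: [520.4, 150.3, 57.6]
ee_rot: [-0.697, 0.717, 0.0, -0.0]
contact_force: [-1.5, -1.3, 5.2]
gripper_width: 10.8
```

>>> {"fn": "drive_tool", "kwargs": {"plan": [[[0,-0.001,0],0],[[0,-0.001,0],0],[[0,-0.001,0],0],[[0,-0.001,0],0],[[0,0,0],0]]}}

```text
clock: 68.5
position: [524.3, 150.1, 57.6]
ee_rot: [-0.697, 0.717, 0.0, -0.0]
contact_force: [-1.2, -0.2, 4.9]
gripper_width: 11.0
```

>>> {"fn": "drive_tool", "kwargs": {"plan": [[[0,-0.001,0],0],[[0,-0.001,0],0],[[0,-0.001,0],0],[[0,-0.001,0],0],[[0,0,0],0]]}}

```text
clock: 69.12
position: [526.3, 150.1, 57.6]
ee_rot: [-0.697, 0.717, 0.001, -0.002]
contact_force: [-8.5, 2.8, 10.3]
gripper_width: 10.7
```

>>> {"fn": "drive_tool", "kwargs": {"plan": [[[0,-0.001,0],0],[[0,-0.001,0],0],[[0,0,0],0],[[0,0,0],0]]}}

```text
clock: 69.62
position: [526.4, 150.0, 57.6]
ee_rot: [-0.697, 0.717, 0.002, -0.003]
contact_force: [-14.7, 5.6, 15.8]
gripper_width: 11.2
```

>>> {"fn": "drive_tool", "kwargs": {"plan": [[[0,0.003,0],0],[[0,0,0],0]]}}

```text
clock: 69.88
position: [526.2, 150.1, 57.6]
ee_rot: [-0.697, 0.717, 0.001, -0.001]
contact_force: [-5.1, 0.9, 8.3]
gripper_width: 11.6
```

>>> {"fn": "drive_tool", "kwargs": {"plan": [[[0,0,0],0],[[0,0,0],0],[[0,0,0],0],[[0,0,0],0],[[0,0,0],0],[[0,0,0],0]], "fingers": -1}}

```text
clock: 70.62
position: [527.5, 149.9, 57.3]
ee_rot: [-0.697, 0.717, -0.0, 0.0]
contact_force: [0.2, -0.4, -0.3]
gripper_width: 85.4
```

>>> {"fn": "drive_tool", "kwargs": {"plan": [[[0,0,-0.02],0],[[0,0,-0.05],0],[[0,0,-0.05],0],[[0,0,-0.05],0],[[0,0.04,-0.02],0],[[0,0.05,0],0],[[0,0.04,0],0],[[0,0,0],0]]}}

```text
clock: 71.62
position: [395.3, 153.2, 247.8]
ee_rot: [-0.698, 0.717, 0.0, 0.001]
contact_force: [-0.1, -1.1, 0.4]
gripper_width: 85.4
```

```bash
python3 go.py; python3 -c "
from h import *
crop(get('scene'),'s21',190,150,390,310,4);crop(get('top'),'t21',95,95,285,225,4.2)"
```

```text
clk 71.62 pos [395.3 153.2 247.8] phi -91.5 j1,j6 [ 43.3 -44.8] w 85.4 F [-0.1 -1.1  0.4]
```

View pics/s21.png

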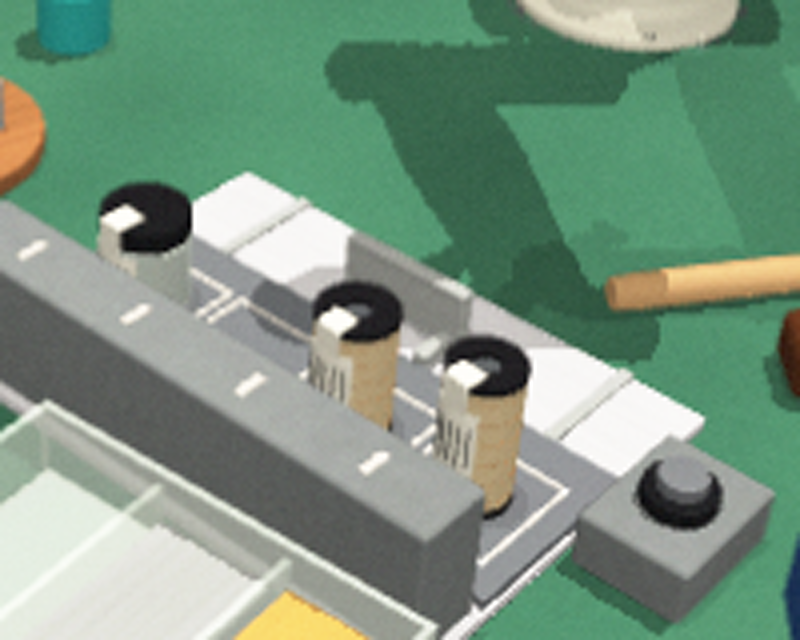

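View pics/t21.png

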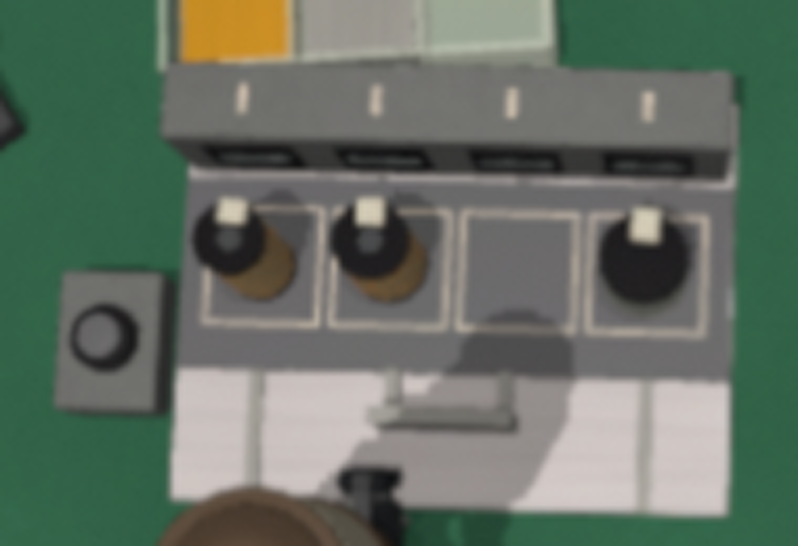

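```bash
python3 -c "
from m import *
d=grab('top',2);S=8
x0,y0,x1,y1=105,160,136,195
big=cv2.resize(d['image'][y0:y1,x0:x1],None,fx=S,fy=S,interpolation=cv2.INTER_CUBIC).astype(int)
mx=big.max(2)
u=(mx<60).astype(np.uint8);n,l,st,ce=cv2.connectedComponentsWithStats(u);k=1+np.argmax(st[1:,4])
cs,_=cv2.findContours((l==k).astype(np.uint8),cv2.RETR_CCOMP,cv2.CHAIN_APPROX_NONE)
for c in sorted(cs,key=cv2.contourArea)[-2:]:
  for z in (50,62):
    w=onz(d,(c.reshape(-1,2)+.5)/S-.5+[x0,y0],z)[:,:2].astype(np.float32);print(z,[np.round(q,1) for q in cv2.fitEllipse(w)])
"; python3 go.py 583.3 388.5 150 -91.6
```

```text
50 [array([584.4, 390. ]), array([42.2, 45.9]), np.float64(162.0)]
62 [array([582.4, 386. ]), array([41.7, 45.5]), np.float64(162.0)]
clk 71.83 pos [398.2 154.  247.4] phi -91.7 j1,j6 [ 43.1 -44.8] w 85.3 F [ 0.1 -0.9 -0. ]
turn -0.1 j6 final -35.3 shift m [-239.6 -178.5   97.4]
```

>>> {"fn": "drive_tool", "kwargs": {"plan": [[[-0.03,-0.02,0],0],[[-0.03,-0.023,0],0],[[-0.03,-0.023,0],0],[[-0.03,-0.023,0],0],[[-0.03,-0.023,0],0],[[-0.03,-0.023,0],0],[[-0.03,-0.023,0],0],[[-0.03,-0.021,0],0],[[0,0,0.04],0],[[0,0,0.04],0],[[0,0,0.02],0],[[0,0,0],0]], "fingers": 1}}

```text
clock: 73.32
position: [583.4, 387.4, 143.7]
ee_rot: [-0.696, 0.718, -0.0, -0.003]
contact_force: [-0.1, -0.2, 0.5]
gripper_width: 0.0
```

>>> {"fn": "drive_tool", "kwargs": {"plan": [[[0,0,0],0],[[0,0,0],0]]}}

```text
clock: 73.58
position: [584.2, 388.9, 148.8]
ee_rot: [-0.697, 0.717, -0.0, 0.001]
contact_force: [-0.0, 0.2, 0.5]
gripper_width: 0.4
```

```bash
python3 go.py 583.6 389.5 92 -91.6; python3 -c "
from h import *
crop(get('scene'),'s22',270,130,430,290,4)"
```

```text
clk 73.58 pos [584.2 388.9 148.8] phi -91.7 j1,j6 [ 46.8 -48.5] w 0.4 F [-0.   0.2  0.5]
turn -0.1 j6 final -35.3 shift m [-0.6  0.6 56.8]
```

View pics/s22.png

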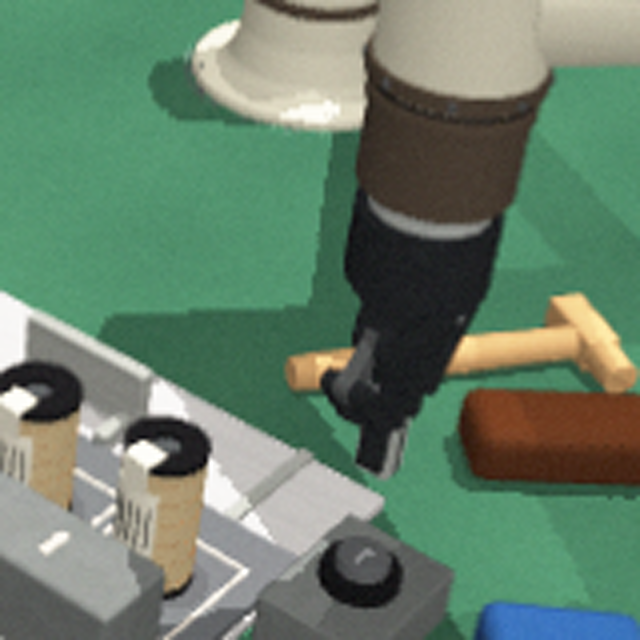

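>>> {"fn": "drive_tool", "kwargs": {"plan": [[[-0.001,0.001,0.02],0],[[0,0,0.02],0],[[0,0,0.01],0],[[0,0,0.006],0],[[0,0,0],0]]}}

```text
clock: 74.25
position: [582.5, 389.6, 91.5]
ee_rot: [-0.697, 0.717, -0.0, 0.0]
contact_force: [0.0, -0.0, 0.2]
gripper_width: -0.1
```

>>> {"fn": "drive_tool", "kwargs": {"plan": [[[0,0,0.002],0],[[0,0,0.002],0],[[0,0,0.002],0],[[0,0,0.002],0],[[0,0,0],0]]}}

```text
clock: 74.88
position: [582.6, 389.6, 83.8]
ee_rot: [-0.697, 0.717, -0.0, 0.0]
contact_force: [-0.9, 0.6, 2.7]
gripper_width: 0.1
```

>>> {"fn": "drive_tool", "kwargs": {"plan": [[[0,0,0.001],0],[[0,0,0.001],0],[[0,0,0],0],[[0,0,0],0]]}}

```text
clock: 75.38
position: [582.6, 389.6, 81.6]
ee_rot: [-0.697, 0.717, -0.0, 0.0]
contact_force: [-1.2, 0.0, 4.5]
gripper_width: 0.1
```

>>> {"fn": "drive_tool", "kwargs": {"plan": [[[0,0,0.001],0],[[0,0,0.001],0],[[0,0,0],0],[[0,0,0],0]]}}

```text
clock: 75.88
position: [582.6, 389.7, 81.1]
ee_rot: [-0.697, 0.717, -0.0, 0.001]
contact_force: [-2.7, -0.5, 10.1]
gripper_width: -0.1
```

>>> {"fn": "drive_tool", "kwargs": {"plan": [[[0,0,0.001],0],[[0,0,0.001],0],[[0,0,0],0],[[0,0,0],0]]}}

```text
clock: 76.38
position: [582.6, 389.7, 80.9]
ee_rot: [-0.697, 0.717, -0.0, 0.001]
contact_force: [-5.9, -3.3, 17.1]
gripper_width: 0.1
```

Bottomed out (travel stopped at 81, force rising to 17 N). Retreat and check.

>>> {"fn": "drive_tool", "kwargs": {"plan": [[[0,0,-0.01],0],[[0,0,-0.03],0],[[0,0,-0.05],0],[[0,0,-0.05],0],[[0,0,-0.03],0],[[-0.02,0.04,0],0],[[-0.02,0.05,0],0],[[-0.02,0.05,0],0],[[-0.02,0.03,0],0],[[0,0,0],0],[[0,0,0],0]]}}

```text
clock: 77.75
position: [414.8, 474.0, 246.4]
ee_rot: [-0.697, 0.717, -0.0, -0.001]
contact_force: [0.6, 0.7, 1.3]
gripper_width: 0.2
```

```bash
python3 -c "
from chk import *
chk([('c',136,140,162,172,118),('a',168,140,196,172,108),('jar',232,140,268,172,90)])
crop(get('scene'),'s23',100,100,400,310,2.6);cv2.imwrite('pics/t23.png',cv2.resize(get('top')['image'][:,:,::-1],(800,600)))"; python3 go.py
```

```text
c circ [638.3 284.9  49. ] el [638.9 284.4  46.1  48.4] tab [658.6 283.6] dir -2.1 19.7 tabrect [15.9 14.6] 83.9
a circ [639.7 191.5  51.9] el [639.3 191.4  49.8  51.7] tab [660.  192.7] dir 3.5 20.7 tabrect [16.8 15.6] 1.3
jar circ [629.9   9.3  60.9] el [629.8   9.3  58.8  60.4] tab [653.9   8.8] dir -1.3 24.1 tabrect [15.7 19.6] 84.8
clk 77.95 pos [415.7 473.7 246.9] phi -91.8 j1,j6 [ 63.4 -65.2] w 0.1 F [-0.2  0.2 -0.4]
```

View pics/s23.png

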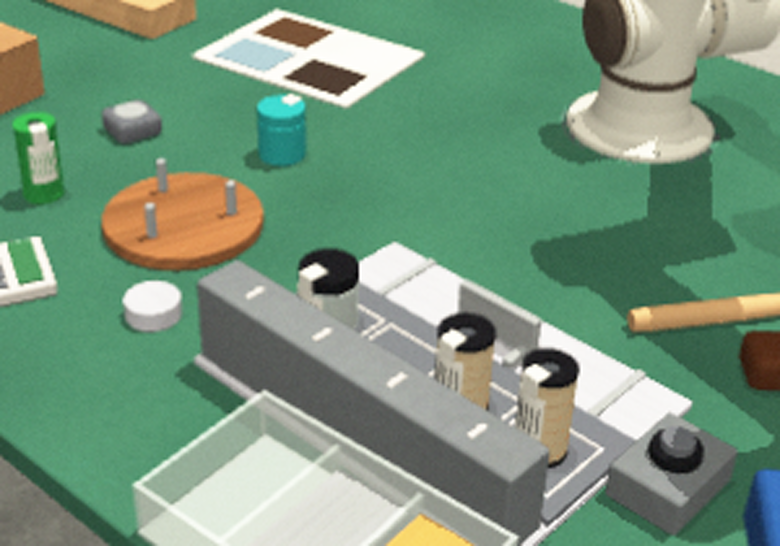

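View pics/t23.png

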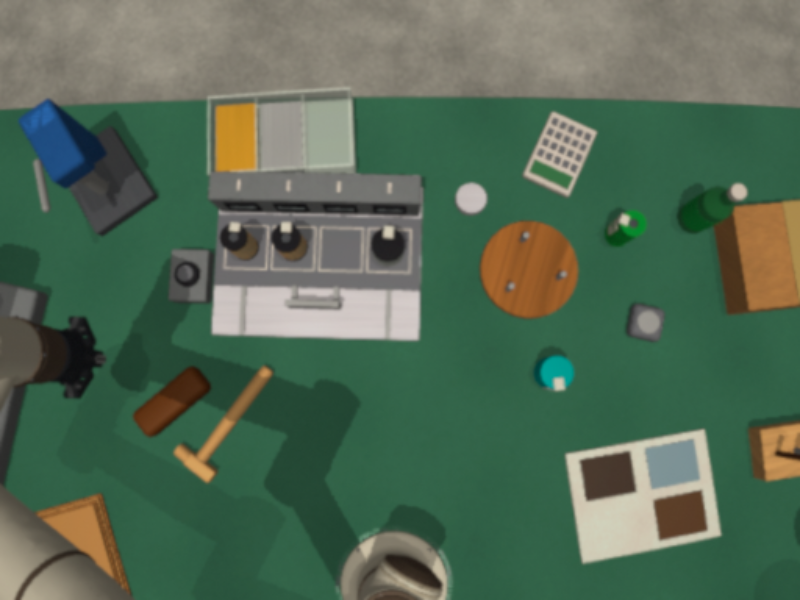

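```bash
python3 -c "
from bench import arm
print(arm.job_done())"
```

```text
the job is handed in; nothing more can be done
None
```

I pulled the tray out and stood the three items that were there in bays of their own: jar_a in bay 0, spool_a in bay 2 and spool_c in bay 3. I then pushed the tray fully home, pressed the start button to its stop (force rose to 17 N) and handed the job in at about 78 s. spool_b and jar_b were absent.

- **Corrections:** after placing, jar_a turned up about 47 mm towards the robot. I picked it up again, re-centred it and turned it 3°. I also turned spool_c by 8° after seeing its label was off.
- **Last checks:** the final pictures show all three upright in their bays, within about 3 mm of the bay centres when last measured against them, just before the push home. The tray is at its stop, with a thin gap left at the bar. The look-alikes and the other things on the table look unmoved.
- **Label angles:** jar_a and spool_c face the bar to within about 1°. For spool_a the views disagreed: about 5° off by its tab from above in the last picture, about 1° by its label in an earlier side view. I left it as it was.

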